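Stack a gift set in the corner stand

TASK

Stack the gift set in the corner stand, lengthways along its plate and from the bottom up: the long board, the long carton, the short board, the short carton, each lying flat and pushed up square against both fences. Do not disturb the tape roll or the hand stamp.

Things in the scene. Friction and masses are not known exactly. Their poses are not given: they have to be found in the camera images.
- long_board_c (a point): the longer of two plain plywood boards (light wood, bare, thin), loose, 170 long x 62 wide x 15 high, lying flat on the table. The point is its centre (half-way up); x runs along its length, y across its width, z up. Grip it across its width. (Sizes in mm.)
- long_carton_c (a point): the longer of two shut brown cardboard gift cartons (a strip of tape along the top and a blank white label), rigid, loose, 150 long x 58 wide x 25 high, lying flat on the table. The point is its centre (half-way up); x runs along its length, y across its width, z up. Grip it across its width. (Sizes in mm.)
- short_board_c (a point): the shorter of two plain plywood boards (light wood, bare, thin), loose, 130 long x 54 wide x 15 high, lying flat on the table. The point is its centre (half-way up); x runs along its length, y across its width, z up. Grip it across its width. (Sizes in mm.)
- short_carton_c (a point): the shorter of two shut brown cardboard gift cartons (a strip of tape along the top and a blank white label), rigid, loose, 110 long x 50 wide x 25 high, lying flat on the table. The point is its centre (half-way up); x runs along its length, y across its width, z up. Grip it across its width. (Sizes in mm.)
- stand_corner (a point): inner corner of the fixed stacking stand, on top of its white plate (200 x 90 x 6), 6 above the table, where the inner faces of two dark steel fences (70 high, 10 thick) meet. x: along the plate, away from the end fence (face at x = 0, plate's full width). y: across it, away from the side fence (face at y = 0, only from x = 0 to 25). z up. Plate free to x = 190, y = 80. Left or right of the robot. (Sizes in mm.)
- scale: bystander: a low fixed bench scale, grey with a steel pan, 190 x 110 x 40 high, on the other side from the stand; no part of the job. Origin at the centre of its underside. (Sizes in mm.)
- tape_roll: bystander: roll of tan tape lying flat, 60 in diameter, 24 high, loose; must be left alone. Origin at the centre of its underside. (Sizes in mm.)
- stamp: bystander: small dark wooden hand stamp standing upright, 34 in diameter, 52 tall, loose; must be left alone. Origin at the centre of its underside. (Sizes in mm.)
Mind the look-alikes: they are no part of the job. What is shaped like the part that bears long_carton_c but purple or red is not meant.

How it is judged (in metres and radians):
On the way, in this order (a step that is already met when the one before it is completed fails the run):
1. the long board lies in the corner of the stand (x of long_board_c in the frame of stand_corner between 0.081 and 0.1 m and y of long_board_c in the frame of stand_corner between 0.027 and 0.046 m and z of long_board_c in the frame of stand_corner between 0.0025 and 0.0125 m), for 0.2 s.
2. the long carton lies on the long board (x of long_carton_c in the frame of stand_corner between 0.071 and 0.09 m and y of long_carton_c in the frame of stand_corner between 0.025 and 0.044 m and z of long_carton_c in the frame of stand_corner between 0.0225 and 0.0325 m), for 0.2 s.
3. the short board lies on the long carton (x of short_board_c in the frame of stand_corner between 0.061 and 0.08 m and y of short_board_c in the frame of stand_corner between 0.023 and 0.042 m and z of short_board_c in the frame of stand_corner between 0.0425 and 0.0525 m), for 0.2 s.
4. the short carton lies on the short board (x of short_carton_c in the frame of stand_corner between 0.051 and 0.07 m and y of short_carton_c in the frame of stand_corner between 0.021 and 0.04 m and z of short_carton_c in the frame of stand_corner between 0.0625 and 0.0725 m), for 0.2 s.
At the end, for the whole second after the job is handed in: In the corner stand lie, from the bottom up, the long board, the long carton, the short board and the short carton, flat (within 4 degrees, heights within 5 mm), lengthways along the plate within 4 degrees, each within 5 mm of both fences (x of long_board_c in the frame of stand_corner between 0.081 and 0.09 m and y of long_board_c in the frame of stand_corner between 0.027 and 0.036 m and z of long_board_c in the frame of stand_corner between 0.0025 and 0.0125 m and angle between the x axis of each of long_board_c, long_carton_c, short_board_c, short_carton_c and the x axis of stand_corner, either way round below 0.07 rad and angle between each of long_board_c, long_carton_c, short_board_c, short_carton_c's own z axis and vertical below 0.07 rad and x of long_carton_c in the frame of stand_corner between 0.071 and 0.08 m and y of long_carton_c in the frame of stand_corner between 0.025 and 0.034 m and z of long_carton_c in the frame of stand_corner between 0.0225 and 0.0325 m and x of short_board_c in the frame of stand_corner between 0.061 and 0.07 m and y of short_board_c in the frame of stand_corner between 0.023 and 0.032 m and z of short_board_c in the frame of stand_corner between 0.0425 and 0.0525 m and x of short_carton_c in the frame of stand_corner between 0.051 and 0.06 m and y of short_carton_c in the frame of stand_corner between 0.021 and 0.03 m and z of short_carton_c in the frame of stand_corner between 0.0625 and 0.0725 m); the robot touches nothing.
It fails at once if the tape roll is shifted by more than 20 mm or knocked over (distance of tape_roll from where it was at the start of the episode above 0.02 m or angle between tape_roll's own z axis and vertical above 0.3 rad).
It fails at once if the hand stamp is shifted by more than 20 mm or knocked over (distance of stamp from where it was at the start of the episode above 0.02 m or angle between stamp's own z axis and vertical above 0.3 rad).
It also fails if it takes over 115 s, if anything falls off the work surface, if the arm or the gripper's body presses on something with over 40 N, if the wrist force passes 120 N, or if a joint passes its speed limit or range.

ROBOT

A 6-joint arm with a two-finger parallel gripper is mounted at the origin on the work surface. World frame = base frame: x ahead of the robot, y to its left, z up, the work surface at z = 0. Lengths are in mm, angles in rad, forces in N, time in s.
With the tool pointing down it reaches from about 350 to 975 mm from the base axis. Payload 7.1 kg.
Tool frame: the origin (TCP) lies at the very end of the fingers, on their centre line; the grasp point (between the pads) lies 19 mm behind it; z points along the fingers, x is the direction in which the jaws open and shut, and the axes are right-handed (so a half turn about z gives the same grasp; the last joint's range is limited). The gripper opens to 88 mm and grips with 3 to 60 N. Pads are 20 mm wide; open, the fingers measure 115 mm over their backs; the gripper's body (75 mm by 178 mm) begins 61 mm behind the grasp point.
Start: joints at [-1.199, 0.423, 1.63, -0, 1.089, -0.019], TCP at [238.096, -577.854, 222.675] pointing down, gripper open.
Joint ranges: [-3, 3], [-0.9, 2.11], [0.09, 2.58], [-1.31, 4.45], [0.11, 2.69], [-2.54, 2.54]. Speed limits (rad/s): [2.39, 2.39, 3.01, 3.14, 3.14, 3.14].

INTERFACE

Orientations are given as a rotation vector (axis times angle).
In Python, from workcell import * gives the robot as it stands.
- The arm moves only by the tool arm_command, never from a script. Its argument "increments" is a list of rows, each a list of 2 entries, a list of its own where there are three numbers: the shift along the tool's x, y, z in cm, then the turn about the tool's z in degrees. In form: [[[dx, dy, dz], turn], ...]. A call has 1 to 20 rows; each row shifts and turns the pose as measured when the row begins, along the tool's axes as they then stand; what a row does not reach is not made up. A row lasts 1/10 s, in which the tool goes at most 50 mm and 8.59 degrees, less where a joint would pass 70% of its speed; a pose out of reach is approached as far as the arm can. A call is refused whole if a number of a shift passes 5 or a number of a turn 8.59, either way. A call with a gripper value outside its range is refused whole. "gripper" is the opening, from 0 (shut) to 1 (fully open), set as the call begins (left out, the last holds). The fingers move at their own pace and stop on an object; the grip force is fixed at half the most. Time passes only in rows, so rows that do not move let the fingers close. It gives the time, the measured TCP pose, the force and the opening at its end, in the units of the state.
- get_obs(): the state, without advancing time (a new reading comes with each control period).
- get_image(name): name is "scene" or "top"; returns the picture (384x512x3 uint8, red, green, blue); there is no depth.
- camera_params(name): a dict with "K" (3x3 intrinsics, pixels), "k1" (the pictures are not rectified: a ray, as slopes to the right and down, at radius r is drawn at 1 + k1 r^2 times it, then the intrinsics apply), "rvec" (rotation vector, rad) and "tvec" (3), from world to camera coordinates, as OpenCV has them. Camera axes: x right, y down, z forward; pixel columns grow to the right and rows downward; lengths in mm; the calibration is good to about 2 mm. A picture is of the moment at which its call begins. camera_params takes no time and is no camera call.
- close_job(): hands the job in, once; it reports no verdict.
The state is a dict: "t": time; "qpos": joint angles; "qvel": joint speeds; "joint_torque": joint torques, N m; "ee_pos": TCP position; "orientation": TCP orientation; "ft_force": force on the tool from outside, world axes, zero at the start; "moment": the same for the moment, N m; "width": finger opening in mm.
Only numpy, scipy, OpenCV 4.12 (cv2) and the standard library are available. Lean on these libraries where they do the work, as an engineer would, in place of code of your own. Each camera call takes 0.05 s, during which the arm holds its last target.

## Working session

There is one attempt and no reset: what is moved stays moved. The work goes in short steps, Python scripts to look and compute and a tool call to move; the robot and the scene stay as the last step left them, time stands still between calls to the robot, and variables do not carry over. Pictures are saved under pics/ and viewed, and the job is handed in when it is done.

Besides the shell and the picture viewer there is one more tool, called after "Emit:" as a command line: name --argument value ..., lists and objects as JSON in quotes. arm_command: Moves the arm, as the interface text tells. Its arguments: {"type":"object","properties":{"increments":{"type":"array","items":{"type":"array"}},"gripper":{"type":"number"}},"required":["increments"]}

```bash
ls; mkdir -p pics; python3 - <<'E'
from workcell import *
import cv2
for n in("scene","top"):
    im=get_image(n); cv2.imwrite(f"pics/{n}0.png",im[:,:,::-1]); p=camera_params(n); print(n,p)
o=get_obs();print(o)
E
```

```text
pics
scene {'K': array([[446.43101767,   0.        , 255.81604155],
       [  0.        , 446.43101767, 201.05783444],
       [  0.        ,   0.        ,   1.        ]]), 'k1': -0.04774691812274331, 'rvec': array([ 1.44565872,  1.83222917, -0.98692493]), 'tvec': array([  93.65814918, -214.13658491, 1838.56353852])}
top {'K': array([[499.43697513,   0.        , 253.20540372],
       [  0.        , 499.43697513, 197.53116584],
       [  0.        ,   0.        ,   1.        ]]), 'k1': -0.02014304855553214, 'rvec': array([ 2.16467474, -2.14054749,  0.16009378]), 'tvec': array([   9.6473524 ,  478.22753304, 1774.06157074])}
{'t': 0.1, 'qpos': array([-1.19900504e+00,  4.23738862e-01,  1.63061693e+00, -2.17796225e-05,
        1.08857916e+00, -1.90289514e-02]), 'qvel': array([ 0.00168306, -0.00082162, -0.00197794, -0.00154888, -0.00109825,
       -0.00045706]), 'joint_torque': array([-1.08793840e-03, -5.45616817e+01, -2.74323159e+01,  6.44124602e-02,
        1.87971425e-02, -1.85050806e-05]), 'ee_pos': array([ 237.91170493, -577.40657286,  221.99406344]), 'orientation': array([-2.60988154e+00,  1.74739662e+00,  1.74631001e-03]), 'ft_force': array([ 1.18873537, -0.16662629, -0.42526884]), 'moment': array([-0.01630844,  0.01550011, -0.00523819]), 'width': 87.5849840359251}
```

View pics/scene0.png

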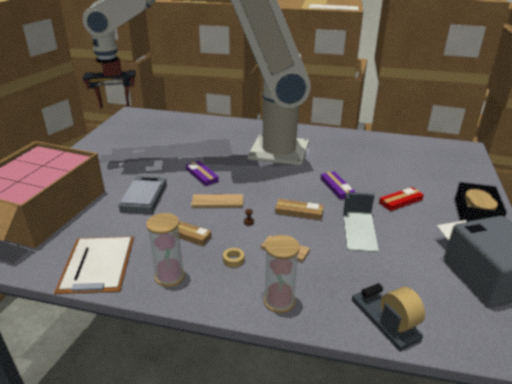

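View pics/top0.png

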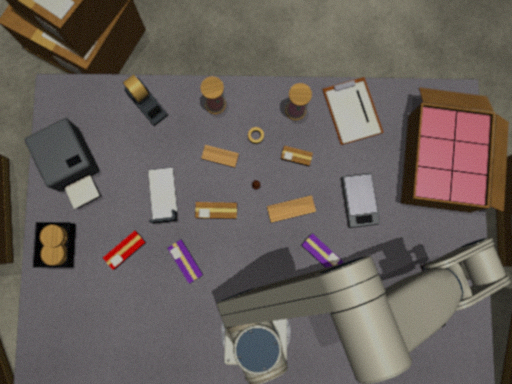

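```bash
cat > h.py <<'E'
import numpy as np, cv2
from workcell import *
def pix2w(n,uv,z):
    p=camera_params(n);K=p['K'];R,_=cv2.Rodrigues(p['rvec']);t=p['tvec']
    uv=np.atleast_2d(np.asarray(uv,float))
    d=np.array([p['k1'],0,0,0,0.])
    s=cv2.undistortPoints(uv[:,None],K,d)[:,0]
    r=np.c_[s,np.ones(len(s))]@R; c=-R.T@t
    return c+r*((z-c[2])/r[:,2])[:,None]
def w2pix(n,P):
    p=camera_params(n)
    return cv2.projectPoints(np.atleast_2d(np.asarray(P,float)),p['rvec'],p['tvec'],p['K'],np.array([p['k1'],0,0,0,0.]))[0][:,0]
E
python3 - <<'E'
import cv2
im=cv2.imread('pics/top0.png')
c=im[130:240,140:390]; cv2.imwrite('pics/c1.png',cv2.resize(c,None,fx=3.2,fy=3.2,interpolation=cv2.INTER_CUBIC))
c=im[160:230,140:240]; cv2.imwrite('pics/c1b.png',cv2.resize(c,None,fx=8,fy=8,interpolation=cv2.INTER_CUBIC))
im=cv2.imread('pics/scene0.png')
c=im[180:280,160:400]; cv2.imwrite('pics/c2.png',cv2.resize(c,None,fx=3.3,fy=3.3,interpolation=cv2.INTER_CUBIC))
E
```

```text
(no output)
```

View pics/c1.png

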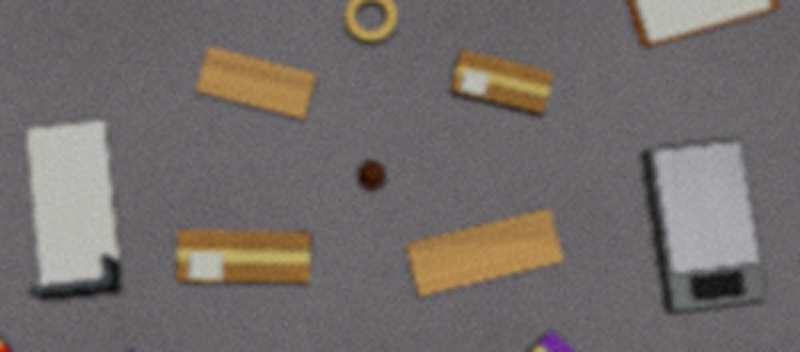

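View pics/c1b.png

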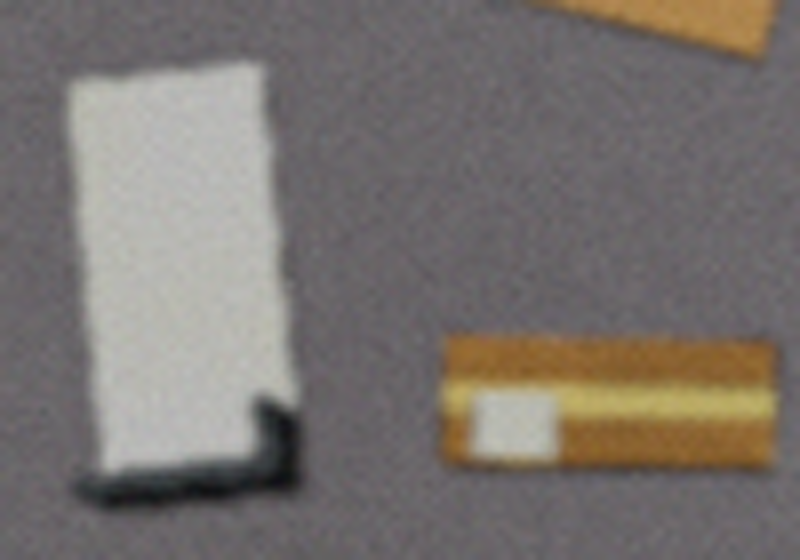

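View pics/c2.png

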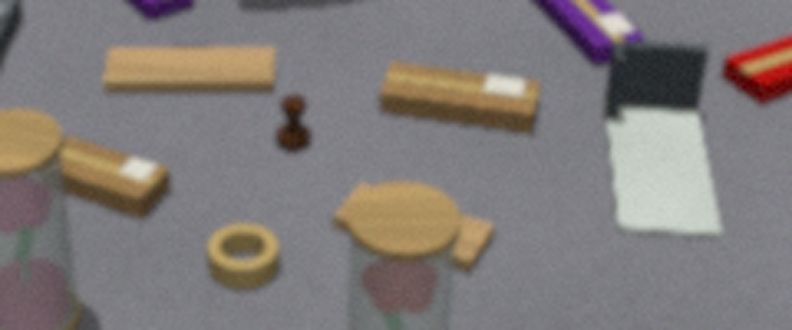

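```bash
cat > meas.py <<'E'
from h import *
p=camera_params('top');R,_=cv2.Rodrigues(p['rvec']);C=-R.T@p['tvec']
def items(im):
    hsv=cv2.cvtColor(im,cv2.COLOR_RGB2HSV)
    return hsv
def rect(mask,z,win):
    x0,y0,x1,y1=win
    m=np.zeros_like(mask);m[y0:y1,x0:x1]=mask[y0:y1,x0:x1]
    m=cv2.morphologyEx(m,cv2.MORPH_CLOSE,np.ones((3,3)))
    cs,_=cv2.findContours(m,cv2.RETR_EXTERNAL,cv2.CHAIN_APPROX_NONE)
    c=max(cs,key=cv2.contourArea)[:,0].astype(float)
    w=pix2w('top',c,z)[:,:2].astype(np.float32)
    (cx,cy),(a,b),ang=cv2.minAreaRect(w)
    if a<b:a,b,ang=b,a,ang+90
    return np.array([cx,cy]),a,b,(ang+90)%180-90
E
python3 - <<'E'
from meas import *
print('cam',C)
im=cv2.imread('pics/top0.png')[:,:,::-1].copy()
hsv=cv2.cvtColor(im,cv2.COLOR_RGB2HSV)
wood=((hsv[...,0]<30)&(hsv[...,1]>85)&(hsv[...,2]>70)).astype(np.uint8)*255
wins=dict(lb=(262,190,322,228,15),lc=(188,195,243,225,25),sb=(196,140,243,172,15),sc=(275,142,317,170,25))
def big(mask,k=4): return mask
for n,(a,b,c,d,z) in wins.items():
    print(n,rect(wood,z,(a,b,c,d)))
white=((hsv[...,1]<45)&(hsv[...,2]>150)).astype(np.uint8)*255
print('plate',rect(white,6,(140,160,185,225)))
print('roll',rect(wood,24,(245,120,268,147)), 'stamp',pix2w('top',[[256,184.5]],50))
E
```

```text
cam [ 225.59826843   28.71900188 1823.28542521]
lb (array([ 442.18814087, -123.44797516]), 171.30926513671875, 63.59393310546875, -75.76999759674072)
lc (array([432.1244812 , 151.11380005]), 148.84388732910156, 58.330833435058594, -89.32439279556274)
sb (array([636.15496826, 140.76675415]), 131.15646362304688, 55.81712341308594, 76.36808013916016)
sc (array([ 638.72210693, -142.23060608]), 111.57952117919922, 52.22062683105469, 76.38330078125)
plate (array([496.39801025, 348.97052002]), 179.81146240234375, 89.15142059326172, 7.379504680633545)
roll (array([713.57354736,   8.86837769]), 60.99604415893555, 55.64854049682617, 0.6917314529418945) stamp [[523.24510136   5.57530252  50.        ]]
```

```bash
python3 - <<'E'
from meas import *
im=cv2.imread('pics/top0.png').astype(np.float32).mean(2)
g=cv2.GaussianBlur(im,(3,3),0)
def cross(prof,lo):  # subpixel half crossing
    mid=150
    for i in range(len(prof)-1):
        if (prof[i]-mid)*(prof[i+1]-mid)<=0: return lo+i+(mid-prof[i])/(prof[i+1]-prof[i]+1e-9)
print(g[190,142:182].astype(int)); print(g[162:228,165].astype(int)); print(g[162:228,173].astype(int))
def fit(pts):
    w=pix2w('top',pts,6)[:,:2].astype(np.float32)
    vx,vy,x,y=cv2.fitLine(w,cv2.DIST_HUBER,0,0.01,0.01)[:,0]
    return w,np.degrees(np.arctan2(vy,vx)),(x,y)
L=[(cross(g[r,140:160],140),r) for r in range(175,212)]
Rr=[(cross(g[r,168:190][::1],168),r) for r in range(175,205)]
T=[(c,cross(g[160:180,c],160)) for c in range(152,171)]
for n,P in dict(L=L,R=Rr,T=T).items():
    w,a,c=fit(P);print(n,a,c)
E
```

```text
[103 103 101 101 104 106 111 127 152 172 180 181 182 181 180 182 183 182
 182 182 181 181 181 182 183 183 182 182 183 182 181 173 152 122 104 101
 103 105 104 102]
[103 103 103 102 102 113 138 164 179 183 184 183 182 183 184 183 183 184
 183 182 182 182 183 182 182 182 182 181 182 182 181 181 181 181 181 181
 180 180 180 180 180 181 182 181 181 181 182 182 183 183 183 184 184 181
 165 130  88  57  35  30  51  80  97 101 101 100]
[103 104 105 104 103 109 119 124 122 120 119 119 124 131 139 148 154 155
 153 151 152 155 157 159 164 169 173 175 173 172 172 172 173 175 177 178
 181 181 180 181 181 180 180 181 182 179 165 132  90  63  57  62  70  72
  67  59  50  36  34  53  79  95 102 102 100  99]
L 7.334011 (np.float32(494.42014), np.float32(393.43445))
R 7.216961 (np.float32(504.3616), np.float32(306.47348))
T -82.197876 (np.float32(585.15076), np.float32(359.78104))
```

```bash
cat >> h.py <<'E'
TH=7.3; S0=np.array([402.2,302.0,6.])
def S(x,y,z):
    a=np.radians(TH);u=np.array([np.cos(a),np.sin(a),0]);n=np.array([-u[1],u[0],0])
    return S0+x*u+y*n+np.array([0,0,z])
def go(P,yaw):
    o=get_obs();R,_=cv2.Rodrigues(o['orientation']);y0=np.degrees(np.arctan2(R[1,0],R[0,0]))
    t=-(yaw-y0); P=np.array(P,float)
    d=P-o['ee_pos']
    a=np.radians(yaw);x=np.array([np.cos(a),np.sin(a),0]);y=np.array([x[1],-x[0],0])
    print('t',round(o['t'],2),'yaw',round(y0,2),'turn',round(t,2),'| shift cm now',np.round(R.T@d/10,2),'after turn',np.round([d@x/10,d@y/10,-d[2]/10],2),'tilt',np.round(R[2],3))
def st():
    o=get_obs();R,_=cv2.Rodrigues(o['orientation']);d=o['ee_pos']-S0;a=np.radians(TH)
    print('t',round(o['t'],2),'stand',np.round([d[0]*np.cos(a)+d[1]*np.sin(a),-d[0]*np.sin(a)+d[1]*np.cos(a),d[2]],1),'yaw',round(np.degrees(np.arctan2(R[1,0],R[0,0])),2),'F',np.round(o['ft_force'],1),'M',np.round(o['moment'],2),'w',round(o['width'],1))
E
python3 -c "
from h import *
go([443,-123.5,100],14.2)"
```

```text
t 0.1 yaw -67.61 turn -81.81 | shift cm now [-34.14 -36.25  12.25] after turn [ 31.02 -38.97  12.2 ] tilt [-0.001 -0.    -1.   ]
```

Emit:
arm_command --increments '[[[0,0,0],-8.5],[[0,0,0],-8.5],[[0,0,0],-8.5],[[0,0,0],-8.5],[[0,0,0],-8.5],[[0,0,0],-8.5],[[0,0,0],-8.5],[[0,0,0],-8.5],[[0,0,0],-8.5],[[0,0,0],-5.3]]' --gripper 1

```text
t: 1.1
ee_pos: [236.7, -574.2, 217.2]
orientation: [-3.102, -0.425, 0.004]
ft_force: [-0.7, 0.1, 0.5]
width: 87.9
```

```bash
python3 -c "
from h import *
go([443,-123.5,100],14.2)"
```

```text
t 1.1 yaw 15.61 turn 1.41 | shift cm now [ 32.01 -37.73  12.09] after turn [ 31.06 -38.64  11.72] tilt [-0.001 -0.011 -1.   ]
```

Emit:
arm_command --increments '[[[3.1,-3.8,0.3],1.4],[[3.1,-3.8,0.3],0],[[3.1,-3.8,0.5],0],[[3.1,-3.8,1],0],[[3.1,-3.8,1],0],[[3.1,-3.8,1],0],[[3.1,-3.8,1],0],[[3.1,-3.8,1],0],[[3.1,-3.8,1],0],[[3.1,-3.8,1],0]]'

```text
t: 2.1
ee_pos: [441.3, -129.5, 138.1]
orientation: [-3.112, -0.375, 0.002]
ft_force: [-0.2, -0.5, 0.2]
width: 87.7
```

```bash
python3 -c "
from h import *
go([443,-123.5,40],14.2)"
```

```text
t 2.1 yaw 13.74 turn -0.46 | shift cm now [ 0.31 -0.48  9.81] after turn [ 0.31 -0.54  9.81] tilt [-0.    -0.007 -1.   ]
```

Emit:
arm_command --increments '[[[0.2,-0.4,2],-0.4],[[0.1,-0.1,2],0],[[0,0,2],0],[[0,0,2],0],[[0,0,1.5],0],[[0,0,0],0]]'

```text
t: 2.7
ee_pos: [444.9, -115.5, 38.5]
orientation: [-3.108, -0.405, 0.003]
ft_force: [-0.0, 0.3, 1.0]
width: 88.0
```

```bash
python3 - <<'E'
from h import *
go([443,-123.5,3],14.2)
for n in("scene","top"):
    cv2.imwrite(f"pics/{n}1.png",cv2.resize(get_image(n)[150:290,150:400,::-1] if n=="scene" else get_image(n)[140:250,220:380,::-1],None,fx=3,fy=3))
E
```

```text
t 2.7 yaw 14.85 turn 0.65 | shift cm now [-0.39  0.75  3.55] after turn [-0.38  0.73  3.55] tilt [-0.001 -0.008 -1.   ]
```

View pics/scene1.png

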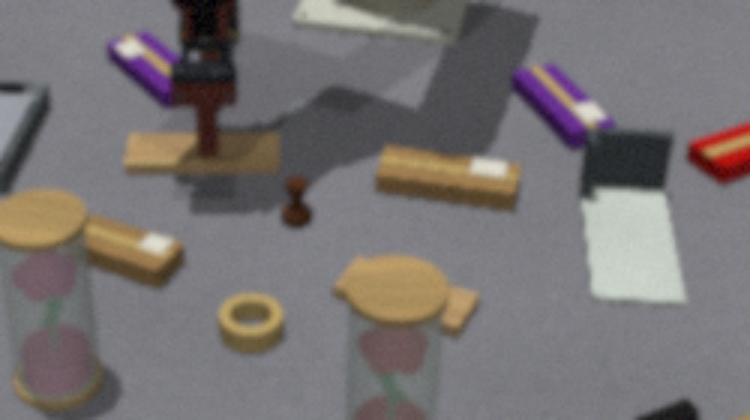

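Emit:
arm_command --increments '[[[-0.4,0.7,1.0],0.6],[[0,0,1.0],0],[[0,0,0.8],0],[[0,0,0.3],0]]'

```text
t: 3.2
ee_pos: [445.7, -125.3, 9.1]
orientation: [-3.113, -0.386, -0.008]
ft_force: [-0.5, -0.2, -0.4]
width: 87.7
```

```bash
python3 -c "
from h import *
go([443,-123.5,3],14.2)"
```

```text
t 3.2 yaw 14.13 turn -0.07 | shift cm now [-0.22 -0.24  0.61] after turn [-0.22 -0.24  0.61] tilt [ 0.006 -0.004 -1.   ]
```

Emit:
arm_command --increments '[[[-0.2,-0.2,0.3],0],[[0,0,0.2],0],[[0,0,0],0]]'

```text
t: 3.5
ee_pos: [442.7, -123.6, 3.1]
orientation: [-3.113, -0.386, -0.007]
ft_force: [0.7, -0.0, -0.3]
width: 87.7
```

```bash
python3 -c "
from h import *
go([443,-123.5,3],14.2)"
```

```text
t 3.5 yaw 14.13 turn -0.07 | shift cm now [ 0.03 -0.    0.01] after turn [ 0.03 -0.    0.01] tilt [ 0.005 -0.004 -1.   ]
```

Emit:
arm_command --increments '[[[0,0,-0.05],0],[[0,0,-0.05],0],[[0,0,-0.05],0],[[0,0,-0.05],0],[[0,0,-0.05],0],[[0,0,-0.05],0]]' --gripper 0

```text
t: 4.1
ee_pos: [443.1, -123.5, 7.0]
orientation: [-3.113, -0.386, -0.009]
ft_force: [-0.4, -0.7, -0.6]
width: 61.9
```

```bash
python3 -c "
from h import *
go([443,-123.5,200],14.2);st()"
```

```text
t 4.1 yaw 14.15 turn -0.05 | shift cm now [  0.1   -0.08 -19.3 ] after turn [-1.00e-02 -1.00e-02 -1.93e+01] tilt [ 0.006 -0.004 -1.   ]
t 4.1 stand [ -13.5 -427.3    1. ] yaw 14.15 F [-0.4 -0.7 -0.6] M [-0.01 -0.11 -0.06] w 61.9
```

Emit:
arm_command --increments '[[[0,0,-1.5],0],[[0,0,-2],-8.3],[[0,0,-2],-8.3],[[0,0,-2],-8.3],[[0,0,-2],-8.3],[[0,0,-2],-8.3],[[0,0,-2],-8.3],[[0,0,-2],-8.3],[[0,0,-1],-8.3],[[0,0,-0.5],-8.3],[[0,0,0],-8.3]]'

```text
t: 5.2
ee_pos: [440.4, -123.9, 183.8]
orientation: [-2.019, -2.404, -0.009]
ft_force: [-0.4, -0.6, -0.7]
width: 61.5
```

```bash
python3 -c "
from h import *
go(S(95,36,100),97.3);st()"
```

```text
t 5.2 yaw 99.96 turn 2.66 | shift cm now [45.72 13.24  8.07] after turn [46.33 11.12  7.78] tilt [ 0.005  0.003 -1.   ]
t 5.2 stand [ -16.2 -427.3  177.8] yaw 99.96 F [-0.4 -0.6 -0.7] M [ 0.1  -0.08  0.  ] w 61.5
```

Emit:
arm_command --increments '[[[4.2,1,0],2.6],[[4.2,1,0],0],[[4.2,1,0],0],[[4.2,1,0.5],0],[[4.2,1,0.5],0],[[4.2,1,1],0],[[4.2,1,1],0],[[4.2,1,1],0],[[4.2,1,1],0],[[4.2,1,1],0],[[2,0.5,0],0],[[0,0,0],0]]'

```text
t: 6.4
ee_pos: [485.6, 343.2, 124.8]
orientation: [2.069, 2.361, 0.014]
ft_force: [-0.4, -1.4, -1.3]
width: 62.0
```

```bash
python3 -c "
from h import *
go(S(95,36,40),97.3);st()
for n in('scene','top'):
    cv2.imwrite(f'pics/{n}2.png',cv2.resize(get_image(n)[130:290,250:420,::-1] if n=='scene' else get_image(n)[140:250,110:280,::-1],None,fx=4,fy=4))
"
```

```text
t 6.4 yaw 97.55 turn 0.25 | shift cm now [0.54 0.64 7.89] after turn [0.58 0.71 7.88] tilt [ 0.004  0.008 -1.   ]
t 6.4 stand [ 87.9  30.2 118.8] yaw 97.55 F [-0.4 -1.4 -1.3] M [ 0.08 -0.09  0.03] w 62.0
```

View pics/scene2.png

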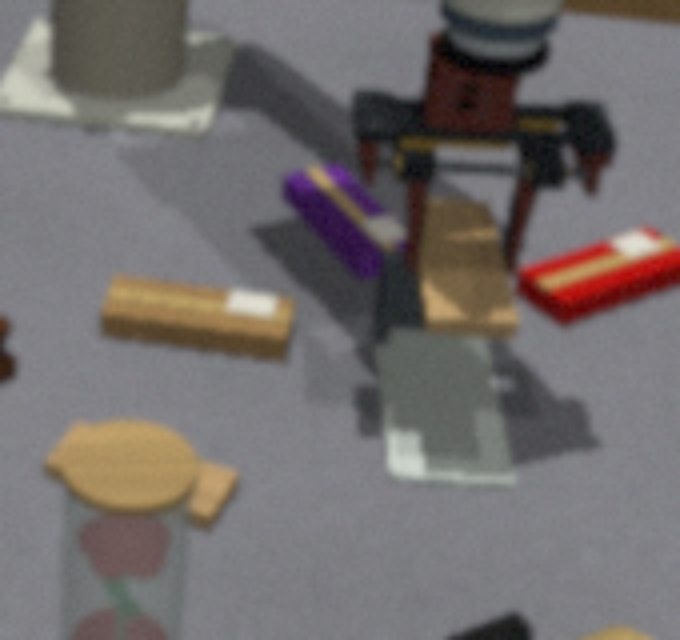

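View pics/top2.png

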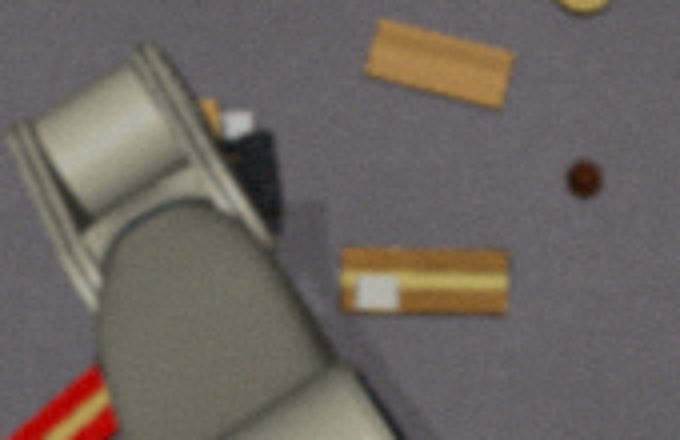

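Emit:
arm_command --increments '[[[0.4,0.5,1],0.2],[[0.2,0.3,2],0],[[0,0,2],0],[[0,0,2],0],[[0,0,1],0],[[0,0,0],0]]'

```text
t: 7.1
ee_pos: [494.8, 341.3, 41.8]
orientation: [2.086, 2.345, 0.012]
ft_force: [-3.0, 3.6, -2.0]
width: 61.8
```

```bash
python3 -c "
from h import *
go(S(94,35,14),97.3);st()"
```

```text
t 7.1 yaw 96.7 turn -0.6 | shift cm now [ 0.77 -0.31  2.18] after turn [ 0.78 -0.29  2.18] tilt [ 0.003  0.008 -1.   ]
t 7.1 stand [96.9 27.2 35.8] yaw 96.7 F [-3.   3.6 -2. ] M [ 0.77  0.15 -0.34] w 61.8
```

Emit:
arm_command --increments '[[[0.8,-0.3,0],-0.6],[[0,0,0.5],0],[[0,0,0.5],0],[[0,0,0],0]]'

```text
t: 7.5
ee_pos: [492.0, 349.4, 33.2]
orientation: [2.073, 2.355, 0.016]
ft_force: [-0.4, -0.7, -1.5]
width: 61.3
```

```bash
python3 -c "
from h import *
go(S(94,35,14),97.3);st()"
```

```text
t 7.5 yaw 97.3 turn 0.0 | shift cm now [-0.06 -0.12  1.32] after turn [-0.06 -0.11  1.32] tilt [ 0.004  0.01  -1.   ]
t 7.5 stand [95.1 35.6 27.2] yaw 97.3 F [-0.4 -0.7 -1.5] M [ 0.05 -0.09  0.03] w 61.3
```

Emit:
arm_command --increments '[[[0,0,0.8],0],[[0,0,0.4],0],[[0,0,0.2],0],[[0,0,0],0]]'

```text
t: 7.9
ee_pos: [492.4, 349.7, 18.4]
orientation: [2.072, 2.356, 0.017]
ft_force: [-0.1, 0.1, -0.7]
width: 62.0
```

```bash
python3 -c "
from h import *
st()"
```

```text
t 7.9 stand [95.5 35.8 12.4] yaw 97.33 F [-0.1  0.1 -0.7] M [ 0.08 -0.16  0.02] w 62.0
```

Emit:
arm_command --increments '[[[0,0,0.3],0],[[0,0,0.1],0],[[0,0,0],0]]'

```text
t: 8.2
ee_pos: [492.5, 349.7, 14.1]
orientation: [2.072, 2.356, 0.017]
ft_force: [-0.7, -0.1, -0.7]
width: 61.7
```

```bash
python3 -c "
from h import *
st()"
```

```text
t 8.2 stand [95.6 35.8  8.1] yaw 97.32 F [-0.7 -0.1 -0.7] M [ 0.07 -0.16 -0.03] w 61.7
```

Emit:
arm_command --increments '[[[0,0,0.2],0],[[0,0,0.1],0],[[0,0,0],0]]'

```text
t: 8.5
ee_pos: [492.9, 349.9, 11.7]
orientation: [2.072, 2.355, 0.018]
ft_force: [-1.5, -0.1, 1.9]
width: 61.8
```

```bash
python3 -c "
from h import *
st()"
```

```text
t 8.5 stand [96.  35.9  5.7] yaw 97.32 F [-1.5 -0.1  1.9] M [0.08 0.3  0.1 ] w 61.8
```

Emit:
arm_command --increments '[[[0,-0.4,0],0],[[0,-0.3,0],0],[[0,-0.1,0],0],[[0,0,0],0]]'

```text
t: 8.9
ee_pos: [485.7, 349.5, 12.4]
orientation: [2.071, 2.355, 0.023]
ft_force: [0.3, 0.0, 0.7]
width: 61.9
```

```bash
python3 -c "
from h import *
st()"
```

```text
t 8.9 stand [88.8 36.5  6.4] yaw 97.32 F [0.3 0.  0.7] M [-0.02 -0.13  0.05] w 61.9
```

Emit:
arm_command --increments '[[[0,-0.2,0],0],[[0,-0.1,0],0],[[0,0,0],0]]'

```text
t: 9.2
ee_pos: [482.4, 349.2, 12.3]
orientation: [2.071, 2.355, 0.023]
ft_force: [0.8, 0.7, 1.1]
width: 61.7
```

```bash
python3 -c "
from h import *
st()"
```

```text
t 9.2 stand [85.5 36.6  6.3] yaw 97.33 F [0.8 0.7 1.1] M [ 0.01 -0.16  0.04] w 61.7
```

Emit:
arm_command --increments '[[[0,-0.2,0],0],[[0,0,0],0],[[0,0,0],0]]'

```text
t: 9.5
ee_pos: [480.2, 348.9, 12.2]
orientation: [2.072, 2.355, 0.023]
ft_force: [0.7, -0.1, 1.3]
width: 61.9
```

```bash
python3 -c "
from h import *
st()"
```

```text
t 9.5 stand [83.3 36.6  6.2] yaw 97.33 F [ 0.7 -0.1  1.3] M [-0.02 -0.21  0.03] w 61.9
```

Emit:
arm_command --increments '[[[0,-0.2,0],0],[[0,0,0],0],[[0,0,0],0]]'

```text
t: 9.8
ee_pos: [479.3, 348.9, 12.5]
orientation: [2.07, 2.354, 0.027]
ft_force: [0.9, -0.1, 2.0]
width: 61.8
```

```bash
python3 -c "
from h import *
st()"
```

```text
t 9.8 stand [82.5 36.8  6.5] yaw 97.36 F [ 0.9 -0.1  2. ] M [ 0.08 -0.21 -0.03] w 61.8
```

Emit:
arm_command --increments '[[[0,-0.2,0],0],[[0,-0.2,0],0]]'

```text
t: 10.0
ee_pos: [479.3, 349.2, 13.4]
orientation: [2.065, 2.353, 0.038]
ft_force: [8.4, -3.1, -0.5]
width: 61.4
```

```bash
python3 -c "
from h import *
st()"
```

```text
t 10.0 stand [82.5 37.1  7.4] yaw 97.46 F [ 8.4 -3.1 -0.5] M [-0.65 -1.61  0.11] w 61.4
```

Emit:
arm_command --increments '[[[-0.3,0.05,0],0],[[-0.1,0,0],0],[[0,0,0],0]]'

```text
t: 10.3
ee_pos: [479.9, 345.0, 13.3]
orientation: [2.067, 2.353, 0.037]
ft_force: [2.2, 0.3, 0.1]
width: 61.7
```

```bash
python3 -c "
from h import *
st();go(S(83,31,6),97.3)"
```

```text
t 10.3 stand [82.5 32.8  7.3] yaw 97.41 F [2.2 0.3 0.1] M [ 0.09 -0.43  0.  ] w 61.7
t 10.3 yaw 97.41 turn 0.11 | shift cm now [-0.18  0.04  0.13] after turn [-0.18  0.05  0.13] tilt [ 0.008  0.024 -1.   ]
```

Emit:
arm_command --increments '[[[-0.2,0,0],0],[[-0.1,0,0],0]]'

```text
t: 10.5
ee_pos: [480.3, 342.5, 13.3]
orientation: [2.068, 2.352, 0.038]
ft_force: [0.8, 1.1, 1.0]
width: 61.3
```

```bash
python3 -c "
from h import *
st();go(S(83,31,6),97.3)"
```

```text
t 10.5 stand [82.6 30.3  7.3] yaw 97.38 F [0.8 1.1 1. ] M [ 0.37 -0.2  -0.11] w 61.3
t 10.5 yaw 97.38 turn 0.08 | shift cm now [0.07 0.04 0.13] after turn [0.07 0.04 0.13] tilt [ 0.009  0.024 -1.   ]
```

Emit:
arm_command --increments '[[[-0.15,0,0],0],[[-0.1,0,0],0]]'

```text
t: 10.7
ee_pos: [480.6, 340.4, 13.3]
orientation: [2.069, 2.352, 0.039]
ft_force: [-1.3, 5.8, -0.0]
width: 61.9
```

```bash
python3 -c "
from h import *
st();go(S(83,31,6),97.3)"
```

```text
t 10.7 stand [82.6 28.1  7.3] yaw 97.35 F [-1.3  5.8 -0. ] M [ 1.07  0.11 -0.33] w 61.9
t 10.7 yaw 97.35 turn 0.05 | shift cm now [0.29 0.03 0.14] after turn [0.29 0.04 0.13] tilt [ 0.01   0.025 -1.   ]
```

Emit:
arm_command --increments '[[[0.05,0,0.1],0],[[0,0,0],0]]'

```text
t: 10.9
ee_pos: [480.6, 340.6, 12.5]
orientation: [2.068, 2.353, 0.039]
ft_force: [0.7, 2.5, 1.8]
width: 61.6
```

Emit:
arm_command --increments '[[[0,0,0],0],[[0,0,0],0],[[0,0,0],0],[[0,0,0],0]]' --gripper 1

```text
t: 11.3
ee_pos: [478.8, 339.1, 11.5]
orientation: [2.067, 2.354, 0.032]
ft_force: [0.3, 1.0, 0.3]
width: 86.9
```

```bash
python3 -c "
from h import *
st();go(S(85,31,100),97.3)"
```

```text
t 11.3 stand [80.7 27.1  5.5] yaw 97.43 F [0.3 1.  0.3] M [ 0.01 -0.11  0.02] w 86.9
t 11.3 yaw 97.43 turn 0.13 | shift cm now [ 0.46  0.63 -9.44] after turn [ 0.39  0.43 -9.45] tilt [ 0.007  0.021 -1.   ]
```

Emit:
arm_command --increments '[[[0.2,0,-1],0],[[0,0,-2],0],[[0,0,-3],0],[[0,0,-3],0],[[0,0,-2],0],[[0,0,-0.5],8],[[0,0,0],8],[[0,0,0],8],[[0,0,0],8]]'

```text
t: 12.2
ee_pos: [475.7, 340.9, 136.9]
orientation: [2.657, 1.672, 0.037]
ft_force: [-1.3, 0.4, 0.4]
width: 87.9
```

```bash
python3 -c "
from h import *
go([433,151,100],0.7)"
```

```text
t 12.2 yaw 64.37 turn 63.67 | shift cm now [-19.04   4.31   3.4 ] after turn [-4.51 18.94  3.69] tilt [ 0.019  0.015 -1.   ]
```

Emit:
arm_command --increments '[[[-1,0,0],8],[[-1,0,0],8],[[-1,0,0],8],[[-1,0,0],8],[[-1,0,0],8],[[0,1,0],8],[[0,1,0],8],[[0,1,0],7],[[0,0,0],0]]'

```text
t: 13.1
ee_pos: [448.7, 275.0, 142.4]
orientation: [-3.127, 0.037, -0.04]
ft_force: [0.3, 0.2, -0.0]
width: 87.8
```

```bash
python3 - <<'E'
from meas import *
go([433,151,60],0.7)
im=get_image('top');cv2.imwrite('pics/top3.png',cv2.resize(im[130:250,110:330,::-1],None,fx=3.5,fy=3.5))
im=get_image('scene');cv2.imwrite('pics/scene3.png',cv2.resize(im[130:290,250:420,::-1],None,fx=4,fy=4))
E
```

```text
t 13.1 yaw -1.37 turn -2.07 | shift cm now [-1.48 12.55  8.03] after turn [-1.72 12.38  8.24] tilt [ 0.026 -0.014 -1.   ]
```

View pics/top3.png

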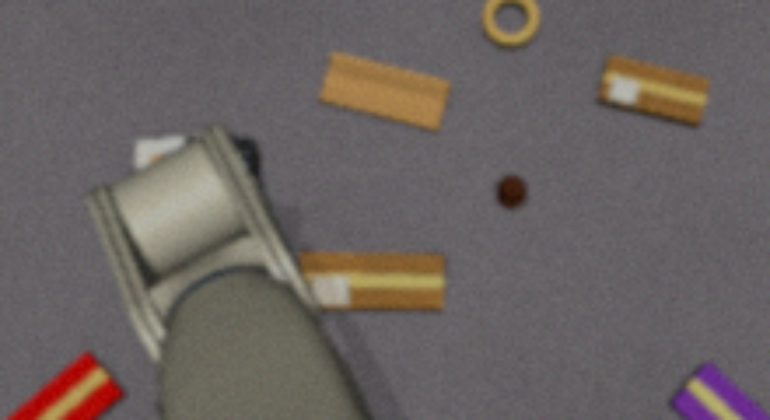

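View pics/scene3.png

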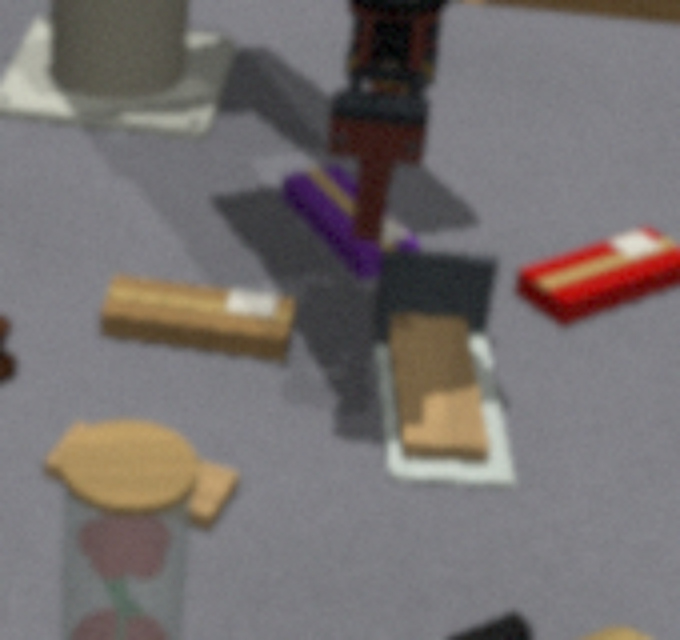

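Emit:
arm_command --increments '[[[-0.4,2.5,0.3],-2],[[-0.4,2.5,0.5],0],[[-0.4,2.5,1],0],[[-0.2,2,1],0],[[-0.1,1,1],0],[[0,0,1],0],[[0,0,0],0]]'

```text
t: 13.9
ee_pos: [438.8, 173.2, 92.6]
orientation: [-3.123, -0.061, -0.051]
ft_force: [0.5, 0.5, 0.3]
width: 87.7
```

```bash
python3 - <<'E'
from meas import *
go([433,151,40],0.7)
im=get_image('top');cv2.imwrite('pics/top4.png',cv2.resize(im[130:250,110:330,::-1],None,fx=3.5,fy=3.5))
E
```

```text
t 13.9 yaw 2.24 turn 1.54 | shift cm now [-0.84  2.29  5.2 ] after turn [-0.61  2.22  5.26] tilt [ 0.033 -0.016 -0.999]
```

Emit:
arm_command --increments '[[[-0.4,1.4,1],1.5],[[-0.2,0.7,1],0],[[0,0,1],0],[[0,0,1],0],[[0,0,0.5],0],[[0,0,0],0]]'

```text
t: 14.55
ee_pos: [438.1, 156.8, 45.6]
orientation: [-3.121, -0.03, -0.057]
ft_force: [0.6, -0.1, 0.1]
width: 88.0
```

```bash
python3 - <<'E'
from meas import *
go([433,151,4],0.7)
E
```

```text
t 14.55 yaw 1.07 turn 0.37 | shift cm now [-0.68  0.65  4.13] after turn [-0.52  0.58  4.16] tilt [ 0.037 -0.019 -0.999]
```

View pics/top4.png

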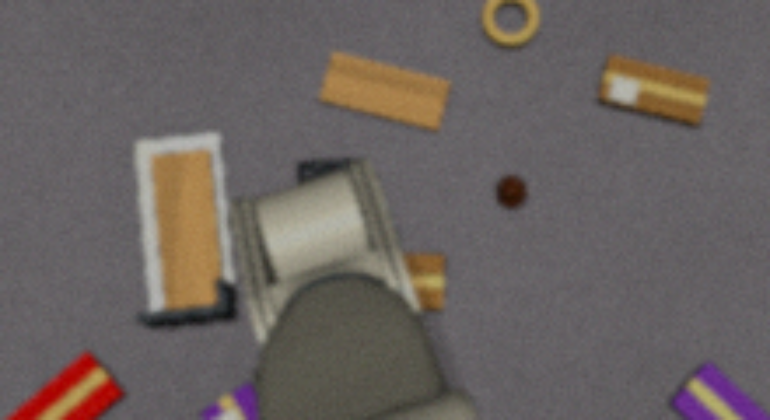

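Emit:
arm_command --increments '[[[0,0,0],0],[[0,0,0],0],[[0,0,0],0],[[0,0,0],0],[[0,0,0],0]]'

```text
t: 15.05
ee_pos: [438.9, 157.6, 46.3]
orientation: [-3.121, -0.031, -0.059]
ft_force: [0.3, -0.0, 0.3]
width: 87.9
```

```bash
python3 - <<'E'
from meas import *
go([433,151,4],0.7)
E
```

```text
t 15.05 yaw 1.11 turn 0.41 | shift cm now [-0.76  0.73  4.19] after turn [-0.6   0.65  4.23] tilt [ 0.038 -0.02  -0.999]
```

Emit:
arm_command --increments '[[[-0.3,0.3,1],0.3],[[-0.2,0.3,1],0],[[0,0,1],0],[[0,0,0.5],0]]'

```text
t: 15.45
ee_pos: [435.3, 151.7, 8.9]
orientation: [-3.12, -0.022, -0.062]
ft_force: [-0.1, -0.1, 0.1]
width: 87.8
```

```bash
python3 - <<'E'
from meas import *
go([433,151,4],0.7)
E
```

```text
t 15.45 yaw 0.77 turn 0.07 | shift cm now [-0.25  0.08  0.48] after turn [-0.23  0.07  0.49] tilt [ 0.04  -0.02  -0.999]
```

Emit:
arm_command --increments '[[[-0.2,0.1,0.4],0],[[0,0,0],0]]'

```text
t: 15.65
ee_pos: [432.5, 150.3, 2.9]
orientation: [-3.121, -0.021, -0.058]
ft_force: [0.4, -0.3, -0.6]
width: 87.8
```

Emit:
arm_command --increments '[[[0,0,0],0],[[0,0,0],0],[[0,0,0],0],[[0,0,0],0],[[0,0,0],0]]' --gripper 0

```text
t: 16.15
ee_pos: [433.1, 150.6, 3.4]
orientation: [-3.121, -0.022, -0.06]
ft_force: [0.3, 1.0, -2.0]
width: 58.2
```

```bash
python3 - <<'E'
from meas import *
go([433,151,160],0.7);st()
E
```

```text
t 16.15 yaw 0.77 turn 0.07 | shift cm now [  0.59  -0.35 -15.64] after turn [-1.000e-02 -4.000e-02 -1.566e+01] tilt [ 0.038 -0.02  -0.999]
t 16.15 stand [  11.4 -154.1   -2.6] yaw 0.77 F [ 0.3  1.  -2. ] M [-0.03 -0.01  0.04] w 58.2
```

Emit:
arm_command --increments '[[[0,0,-2],0],[[0,0,-3],-4],[[0,0,-3],-8.5],[[0,0,-3],-8.5],[[0,0,-2],-8.5],[[0,0,-0.5],-8.5],[[0,0,0],-8.5],[[0,0,0],-8.5],[[0,0,0],-8.5],[[0,0,0],-8.5],[[0,0,0],-8.5],[[0,0,0],-8.5],[[0,0,0],-6]]'

```text
t: 17.45
ee_pos: [425.1, 147.1, 144.6]
orientation: [2.064, 2.348, 0.061]
ft_force: [-0.4, -0.3, -0.9]
width: 58.2
```

```bash
python3 - <<'E'
from meas import *
go(S(85,40,80),97.3);st()
E
```

```text
t 17.45 yaw 97.39 turn 0.09 | shift cm now [19.56  7.98  6.47] after turn [19.66  8.19  5.86] tilt [ 0.015  0.039 -0.999]
t 17.45 stand [   3.1 -156.6  138.6] yaw 97.39 F [-0.4 -0.3 -0.9] M [-0.01 -0.06  0.03] w 58.2
```

Emit:
arm_command --increments '[[[3.5,1.4,0],0],[[3.5,1.4,0],0],[[3.5,1.4,0],0],[[3.5,1.4,0.5],0],[[3.2,1.4,1],0],[[2,0.9,1.5],0],[[0,0,1.5],0],[[0,0,1],0],[[0,0,0],0]]'

```text
t: 18.35
ee_pos: [479.0, 354.0, 92.3]
orientation: [2.062, 2.351, 0.057]
ft_force: [0.2, 0.6, -2.1]
width: 58.2
```

```bash
python3 - <<'E'
from meas import *
go(S(85,35,30),97.3);st()
E
```

```text
t 18.35 yaw 97.51 turn 0.21 | shift cm now [-0.76  0.01  5.62] after turn [-0.68  0.22  5.63] tilt [ 0.014  0.036 -0.999]
t 18.35 stand [82.8 41.8 86.3] yaw 97.51 F [ 0.2  0.6 -2.1] M [ 0.04 -0.1   0.01] w 58.2
```

Emit:
arm_command --increments '[[[-0.2,0.2,1],0.2],[[-0.2,0.1,1.5],0],[[0,0,1.5],0],[[0,0,1],0],[[0,0,0.3],0],[[0,0,0],0]]'

```text
t: 18.95
ee_pos: [484.3, 347.2, 35.0]
orientation: [2.071, 2.344, 0.054]
ft_force: [0.1, -0.1, -2.0]
width: 58.3
```

```bash
python3 - <<'E'
from meas import *
go(S(82,35,20),97.3);st()
E
```

```text
t 18.95 yaw 97.08 turn -0.22 | shift cm now [ 0.05 -0.55  0.88] after turn [ 0.06 -0.52  0.9 ] tilt [ 0.013  0.035 -0.999]
t 18.95 stand [87.2 34.4 29. ] yaw 97.08 F [ 0.1 -0.1 -2. ] M [ 0.08 -0.15  0.04] w 58.3
```

Emit:
arm_command --increments '[[[0,-0.4,0.4],-0.2],[[0,-0.4,0.1],0],[[0,0,0],0]]'

```text
t: 19.25
ee_pos: [476.1, 346.6, 29.8]
orientation: [2.066, 2.348, 0.055]
ft_force: [0.3, -0.3, -1.2]
width: 58.3
```

```bash
python3 - <<'E'
from meas import *
go(S(82,35,20),97.3);st()
E
```

```text
t 19.25 yaw 97.3 turn 0.0 | shift cm now [0.02 0.29 0.39] after turn [0.02 0.3  0.38] tilt [ 0.013  0.035 -0.999]
t 19.25 stand [79.  34.8 23.8] yaw 97.3 F [ 0.3 -0.3 -1.2] M [ 0.04 -0.08 -0.  ] w 58.3
```

Emit:
arm_command --increments '[[[0,-0.3,0.2],0],[[0,-0.15,0],0],[[0,-0.1,0],0]]'

```text
t: 19.55
ee_pos: [471.0, 346.7, 28.6]
orientation: [2.065, 2.347, 0.059]
ft_force: [-0.0, -1.3, -0.9]
width: 58.3
```

```bash
python3 - <<'E'
from meas import *
st()
E
```

```text
t 19.55 stand [74.  35.5 22.6] yaw 97.33 F [-0.  -1.3 -0.9] M [ 0.03 -0.1  -0.01] w 58.3
```

Emit:
arm_command --increments '[[[0,-0.1,0],0],[[0,-0.1,0],0]]'

```text
t: 19.75
ee_pos: [470.8, 347.0, 29.2]
orientation: [2.062, 2.347, 0.064]
ft_force: [5.9, -1.8, -2.9]
width: 58.2
```

```bash
python3 - <<'E'
from meas import *
st()
E
```

```text
t 19.75 stand [73.7 35.9 23.2] yaw 97.42 F [ 5.9 -1.8 -2.9] M [-0.21 -1.07  0.3 ] w 58.2
```

Emit:
arm_command --increments '[[[-0.4,0.05,0.2],0],[[-0.3,0,0],0],[[-0.05,0,0],0]]'

```text
t: 20.05
ee_pos: [472.2, 340.0, 27.6]
orientation: [2.066, 2.346, 0.066]
ft_force: [-0.1, 2.0, 1.5]
width: 58.4
```

```bash
python3 - <<'E'
from meas import *
st()
E
```

```text
t 20.05 stand [74.2 28.8 21.6] yaw 97.29 F [-0.1  2.   1.5] M [ 0.41  0.11 -0.13] w 58.4
```

Emit:
arm_command --increments '[[[-0.1,0,0],0],[[-0.1,0,0],0]]'

```text
t: 20.25
ee_pos: [472.2, 337.9, 27.7]
orientation: [2.067, 2.346, 0.066]
ft_force: [-0.1, 1.2, 0.9]
width: 58.5
```

```bash
python3 - <<'E'
from meas import *
st()
E
```

```text
t 20.25 stand [74.  26.7 21.7] yaw 97.26 F [-0.1  1.2  0.9] M [ 0.36  0.1  -0.11] w 58.5
```

Emit:
arm_command --increments '[[[-0.1,0,0],0],[[-0.05,0,0],0]]'

```text
t: 20.45
ee_pos: [472.3, 336.7, 27.7]
orientation: [2.068, 2.346, 0.066]
ft_force: [-1.5, 5.3, 1.4]
width: 58.0
```

```bash
python3 - <<'E'
from meas import *
st()
E
```

```text
t 20.45 stand [74.  25.5 21.7] yaw 97.22 F [-1.5  5.3  1.4] M [ 1.12  0.38 -0.2 ] w 58.0
```

Emit:
arm_command --increments '[[[0.05,0,0.05],0],[[0,0,0],0]]'

```text
t: 20.65
ee_pos: [472.4, 337.0, 27.3]
orientation: [2.067, 2.346, 0.066]
ft_force: [-0.6, 1.5, 2.6]
width: 58.2
```

Emit:
arm_command --increments '[[[0,0,0],0],[[0,0,0],0],[[0,0,0],0],[[0,0,0],0]]' --gripper 1

```text
t: 21.05
ee_pos: [471.7, 335.8, 26.6]
orientation: [2.065, 2.347, 0.062]
ft_force: [1.0, -0.2, 0.4]
width: 86.0
```

Emit:
arm_command --increments '[[[0.2,0,-1],0],[[0,0,-2],0],[[0,0,-3],0],[[0,0,-3],0],[[0,0,-1],0],[[0,0,-0.5],8],[[0,0,0],8],[[0,0,0],8],[[0,0,0],8],[[0,0,0],8],[[0,0,0],8],[[0,0,0],8],[[0,0,0],8]]'

```text
t: 22.35
ee_pos: [465.6, 335.4, 136.5]
orientation: [-3.02, -0.834, -0.062]
ft_force: [-0.4, 0.0, 0.3]
width: 87.3
```

```bash
python3 - <<'E'
from meas import *
go([637,140.5,100],-13.6)
im=get_image('scene');cv2.imwrite('pics/scene5.png',cv2.resize(im[130:290,250:420,::-1],None,fx=4,fy=4))
E
```

```text
t 22.35 yaw 30.89 turn 44.49 | shift cm now [ 4.56 25.51  3.9 ] after turn [21.24 14.91  3.65] tilt [ 0.04   0.002 -0.999]
```

View pics/scene5.png

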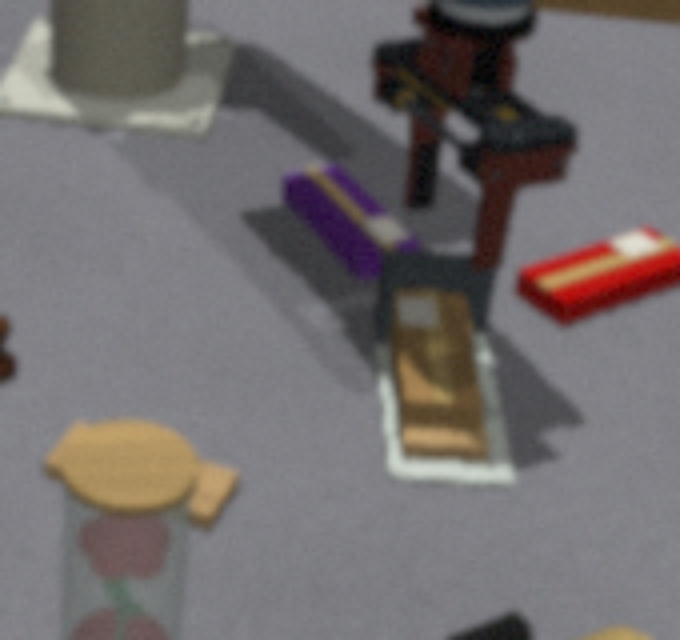

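Emit:
arm_command --increments '[[[0,2,0],8.5],[[0,2,0],8.5],[[0,2,0],8.5],[[0,2,0],8.5],[[0.5,2,0],8],[[1,1,0],1],[[2,1,0],0],[[3,0,0],0],[[3,0,0],0]]'

```text
t: 23.3
ee_pos: [577.2, 197.7, 135.7]
orientation: [-3.106, 0.309, -0.045]
ft_force: [-1.1, 1.4, -0.3]
width: 87.9
```

```bash
python3 - <<'E'
from meas import *
go([637,140.5,60],-13.6)
E
```

```text
t 23.3 yaw -11.37 turn 2.23 | shift cm now [6.79 4.61 7.65] after turn [7.16 4.15 7.57] tilt [ 0.027 -0.023 -0.999]
```

Emit:
arm_command --increments '[[[2,1.5,0.5],2],[[2,1.5,1],0],[[1.5,1,1.5],0],[[0.5,0,1.5],0],[[0,0,1.5],0],[[0,0,1],0],[[0,0,0],0]]'

```text
t: 24.0
ee_pos: [636.8, 146.2, 62.3]
orientation: [-3.102, 0.325, -0.05]
ft_force: [0.1, 1.2, -0.4]
width: 87.6
```

```bash
python3 - <<'E'
from meas import *
go([637,140.5,4],-13.6)
im=get_image('top');cv2.imwrite('pics/top6.png',cv2.resize(im[110:250,110:330,::-1],None,fx=3.5,fy=3.5))
E
```

```text
t 24.0 yaw -11.97 turn 1.63 | shift cm now [-0.04  0.7   5.81] after turn [0.15 0.55 5.83] tilt [ 0.03  -0.025 -0.999]
```

View pics/top6.png

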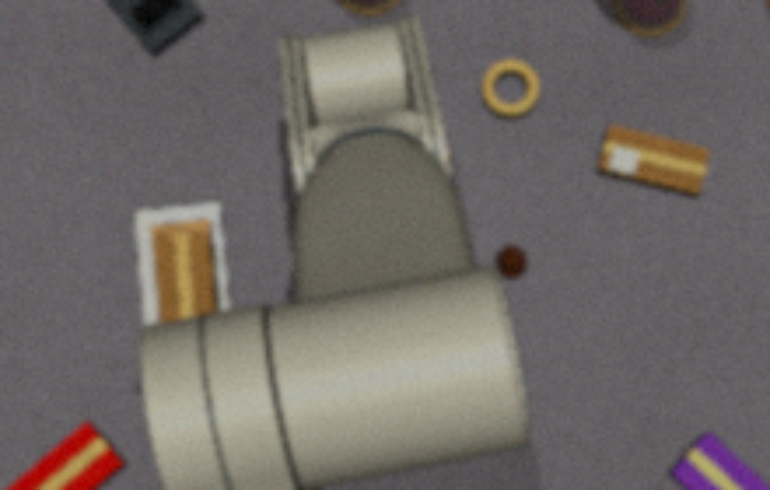

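```bash
python3 - <<'E'
from meas import *
print(pix2w('scene',[[280,300],[168,275]],0))
E
```

```text
[[ 836.83974177  162.74143072    0.        ]
 [ 817.70546588 -147.2109526     0.        ]]
```

Emit:
arm_command --increments '[[[0.1,0.5,1],1.6],[[0,0.1,1.5],0],[[0,0,1.5],0],[[0,0,1],0]]'

```text
t: 24.45
ee_pos: [639.5, 142.5, 12.0]
orientation: [-3.095, 0.367, -0.057]
ft_force: [0.2, 0.3, -0.6]
width: 87.9
```

```bash
python3 - <<'E'
from meas import *
go([637,140.5,3],-13.6)
E
```

```text
t 24.45 yaw -13.56 turn 0.04 | shift cm now [-0.23  0.28  0.88] after turn [-0.2   0.26  0.9 ] tilt [ 0.034 -0.028 -0.999]
```

Emit:
arm_command --increments '[[[-0.2,0.2,0.6],0],[[0,0,0.2],0],[[0,0,0],0]]'

```text
t: 24.75
ee_pos: [635.9, 140.9, 1.8]
orientation: [-3.096, 0.367, -0.051]
ft_force: [-0.0, -0.5, 6.2]
width: 87.9
```

```bash
python3 - <<'E'
from meas import *
go([637,140.5,3],-13.6)
E
```

```text
t 24.75 yaw -13.54 turn 0.06 | shift cm now [ 0.12  0.01 -0.12] after turn [ 0.11  0.01 -0.12] tilt [ 0.03  -0.027 -0.999]
```

Emit:
arm_command --increments '[[[0.1,0,-0.2],0],[[0,0,0],0],[[0,0,0],0],[[0,0,0],0],[[0,0,0],0],[[0,0,0],0]]' --gripper 0

```text
t: 25.35
ee_pos: [637.4, 140.6, 4.4]
orientation: [-3.096, 0.367, -0.053]
ft_force: [0.3, -0.4, 1.0]
width: 53.9
```

```bash
python3 - <<'E'
from meas import *
go([637,140.5,3],-13.6);st()
E
```

```text
t 25.35 yaw -13.54 turn 0.06 | shift cm now [-0.04  0.02  0.14] after turn [-0.03  0.01  0.14] tilt [ 0.031 -0.027 -0.999]
t 25.35 stand [ 212.7 -190.    -1.6] yaw -13.54 F [ 0.3 -0.4  1. ] M [-0.07 -0.07 -0.05] w 53.9
```

Emit:
arm_command --increments '[[[0,0,-2],0],[[0,0,-3],-4],[[0,0,-3],-8.5],[[0,0,-3],-8.5],[[0,0,-2],-8.5],[[0,0,-1],-8.5],[[0,0,0],-8.5],[[0,0,0],-8.5],[[0,0,0],-8.5],[[0,0,0],-8.5],[[0,0,0],-8.5],[[0,0,0],-8.5],[[0,0,0],-8.5],[[0,0,0],-8.5],[[0,0,0],-6]]'

```text
t: 26.85
ee_pos: [628.8, 137.3, 147.3]
orientation: [2.006, 2.402, 0.052]
ft_force: [0.6, -0.2, -1.3]
width: 53.6
```

```bash
python3 - <<'E'
from meas import *
go(S(76,38,110),97.3);st()
E
```

```text
t 26.85 yaw 100.26 turn 2.96 | shift cm now [ 23.6  -11.69   3.03] after turn [ 23.01 -12.79   3.13] tilt [ 0.012  0.033 -0.999]
t 26.85 stand [ 203.9 -192.1  141.3] yaw 100.26 F [ 0.6 -0.2 -1.3] M [ 0.05 -0.1  -0.01] w 53.6
```

Emit:
arm_command --increments '[[[3,-1.7,0],2.9],[[3.2,-1.8,0],0],[[3.2,-1.8,0],0],[[3.2,-1.8,0],0],[[3.2,-1.8,0],0],[[3.2,-1.8,0.5],0],[[2,-1.2,1],0],[[0.7,-0.3,1],0],[[0,0,0],0]]'

```text
t: 27.75
ee_pos: [474.0, 341.5, 119.4]
orientation: [2.066, 2.35, 0.053]
ft_force: [-0.9, 0.8, -0.2]
width: 53.7
```

```bash
python3 - <<'E'
from meas import *
go(S(76,36,60),97.3);st()
im=get_image('scene');cv2.imwrite('pics/scene7.png',cv2.resize(im[110:290,250:420,::-1],None,fx=3.2,fy=3.2))
E
```

```text
t 27.75 yaw 97.38 turn 0.08 | shift cm now [ 0.52 -0.2   5.34] after turn [ 0.59 -0.02  5.34] tilt [ 0.013  0.033 -0.999]
t 27.75 stand [ 76.2  30.1 113.4] yaw 97.38 F [-0.9  0.8 -0.2] M [ 0.05 -0.07 -0.01] w 53.7
```

View pics/scene7.png

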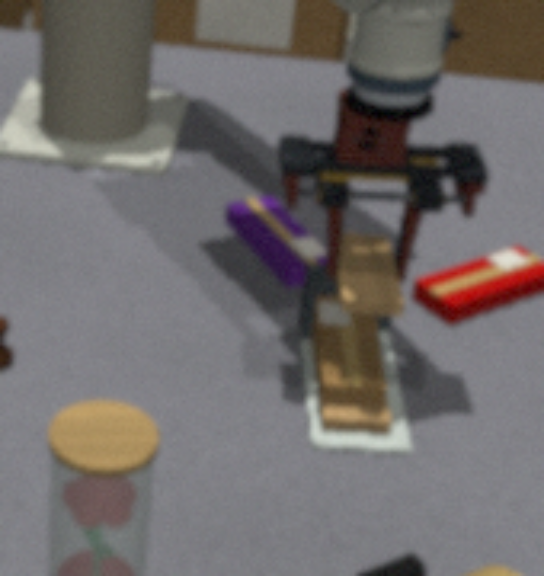

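Emit:
arm_command --increments '[[[0.5,0,1],0],[[0.1,0,1.5],0],[[0,0,1.5],0],[[0,0,1],0],[[0,0,0],0]]'

```text
t: 28.3
ee_pos: [478.6, 345.4, 65.6]
orientation: [2.072, 2.344, 0.054]
ft_force: [0.5, 0.3, -0.7]
width: 53.7
```

```bash
python3 - <<'E'
from meas import *
go(S(70,35,48),97.3);st()
E
```

```text
t 28.3 yaw 97.06 turn -0.24 | shift cm now [ 0.14 -1.17  1.12] after turn [ 0.16 -1.13  1.16] tilt [ 0.013  0.034 -0.999]
t 28.3 stand [81.3 33.4 59.6] yaw 97.06 F [ 0.5  0.3 -0.7] M [ 0.02 -0.03  0.02] w 53.7
```

Emit:
arm_command --increments '[[[0.1,-0.4,0.4],-0.2],[[0,-0.4,0.4],0],[[0,-0.3,0.1],0],[[0,0,0],0]]'

```text
t: 28.7
ee_pos: [466.9, 344.7, 55.2]
orientation: [2.068, 2.347, 0.053]
ft_force: [0.2, 0.2, -0.2]
width: 53.7
```

```bash
python3 - <<'E'
from meas import *
st()
E
```

```text
t 28.7 stand [69.6 34.1 49.2] yaw 97.24 F [ 0.2  0.2 -0.2] M [ 0.1  -0.12  0.01] w 53.7
```

Emit:
arm_command --increments '[[[0,-0.2,0.1],0],[[0,-0.2,0],0],[[0,-0.1,0],0]]'

```text
t: 29.0
ee_pos: [462.1, 344.6, 54.9]
orientation: [2.068, 2.347, 0.056]
ft_force: [-0.2, -0.5, -0.8]
width: 53.9
```

```bash
python3 - <<'E'
from meas import *
st()
E
```

```text
t 29.0 stand [64.9 34.7 48.9] yaw 97.27 F [-0.2 -0.5 -0.8] M [ 0.03 -0.15 -0.04] w 53.9
```

Emit:
arm_command --increments '[[[0,-0.1,0],0],[[0,-0.1,0],0]]'

```text
t: 29.2
ee_pos: [460.3, 344.6, 55.3]
orientation: [2.067, 2.347, 0.057]
ft_force: [2.8, -0.7, -1.3]
width: 53.9
```

```bash
python3 - <<'E'
from meas import *
st()
E
```

```text
t 29.2 stand [63.  34.9 49.3] yaw 97.27 F [ 2.8 -0.7 -1.3] M [ 0.1  -0.69  0.09] w 53.9
```

Emit:
arm_command --increments '[[[-0.4,0.05,0.2],0],[[-0.3,0,0.1],0],[[-0.1,0,0],0]]'

```text
t: 29.5
ee_pos: [462.4, 337.5, 52.9]
orientation: [2.069, 2.347, 0.061]
ft_force: [-0.6, 1.8, 3.1]
width: 53.9
```

```bash
python3 - <<'E'
from meas import *
st()
E
```

```text
t 29.5 stand [64.3 27.6 46.9] yaw 97.21 F [-0.6  1.8  3.1] M [ 0.42  0.38 -0.08] w 53.9
```

Emit:
arm_command --increments '[[[-0.1,0,0],0],[[-0.1,0,0],0]]'

```text
t: 29.7
ee_pos: [462.9, 335.5, 53.1]
orientation: [2.07, 2.346, 0.062]
ft_force: [-1.3, 2.9, 2.0]
width: 53.8
```

```bash
python3 - <<'E'
from meas import *
st()
E
```

```text
t 29.7 stand [64.4 25.5 47.1] yaw 97.19 F [-1.3  2.9  2. ] M [ 0.44  0.21 -0.07] w 53.8
```

Emit:
arm_command --increments '[[[-0.1,-0.1,-0.03],0],[[-0.1,-0.05,0],0]]'

```text
t: 29.9
ee_pos: [462.4, 333.6, 53.5]
orientation: [2.07, 2.346, 0.065]
ft_force: [-1.7, 6.8, 1.1]
width: 54.1
```

```bash
python3 - <<'E'
from meas import *
st()
E
```

```text
t 29.9 stand [63.7 23.7 47.5] yaw 97.17 F [-1.7  6.8  1.1] M [ 1.23  0.25 -0.23] w 54.1
```

Emit:
arm_command --increments '[[[0.05,0,0.05],0],[[0,0,0],0]]'

```text
t: 30.1
ee_pos: [462.5, 333.8, 53.1]
orientation: [2.069, 2.346, 0.065]
ft_force: [-0.6, 1.4, 2.3]
width: 53.8
```

Emit:
arm_command --increments '[[[0,0,0],0],[[0,0,0],0],[[0,0,0],0],[[0,0,0],0]]' --gripper 1

```text
t: 30.5
ee_pos: [461.4, 332.5, 52.1]
orientation: [2.068, 2.347, 0.06]
ft_force: [0.0, 0.0, 0.1]
width: 82.4
```

Emit:
arm_command --increments '[[[0.2,0,-1],0],[[0,0,-2],0],[[0,0,-3],0],[[0,0,-3],0],[[0,0,-1],0],[[0,0,-0.5],8],[[0,0,0],8],[[0,0,0],8],[[0,0,0],8],[[0,0,0],8],[[0,0,0],8],[[0,0,0],8],[[0,0,0],8],[[0,0,0],8],[[0,0,0],8],[[0,0,0],8],[[0,0,0],8],[[0,0,0],8]]'

```text
t: 32.3
ee_pos: [453.8, 331.4, 159.9]
orientation: [-3.108, 0.297, -0.045]
ft_force: [-0.2, -0.3, -0.3]
width: 87.8
```

```bash
python3 - <<'E'
from meas import *
go([640.5,-143,140],-13.6)
im=get_image('scene');cv2.imwrite('pics/scene8.png',cv2.resize(im[110:290,250:420,::-1],None,fx=3.2,fy=3.2))
E
```

```text
t 32.3 yaw -10.92 turn 2.68 | shift cm now [27.26 43.09  1.8 ] after turn [29.3  41.72  1.99] tilt [ 0.027 -0.022 -0.999]
```

View pics/scene8.png

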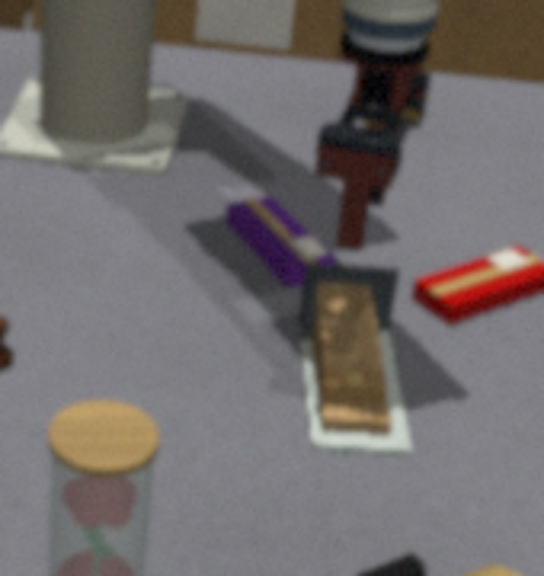

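Emit:
arm_command --increments '[[[2.3,3.4,0],2.6],[[2.5,3.6,0],0],[[2.5,3.6,0],0],[[2.5,3.6,0],0],[[2.5,3.6,0],0],[[2.5,3.6,0],0],[[2.5,3.6,0],0],[[2.5,3.6,0],0],[[2.5,3.6,0],0],[[2.5,3.6,0.3],0],[[2,2.5,0.5],0],[[0.5,0.6,0.5],0],[[0,0,0],0]]'

```text
t: 33.65
ee_pos: [639.0, -124.3, 141.5]
orientation: [-3.106, 0.316, -0.044]
ft_force: [-0.1, 0.1, -0.3]
width: 88.1
```

```bash
python3 - <<'E'
from meas import *
go([640.5,-143,60],-13.6)
im=get_image('top');cv2.imwrite('pics/top9.png',im[:,:,::-1])
E
```

```text
t 33.65 yaw -11.64 turn 1.96 | shift cm now [0.31 1.99 8.12] after turn [0.58 1.79 8.15] tilt [ 0.026 -0.022 -0.999]
```

View pics/top9.png

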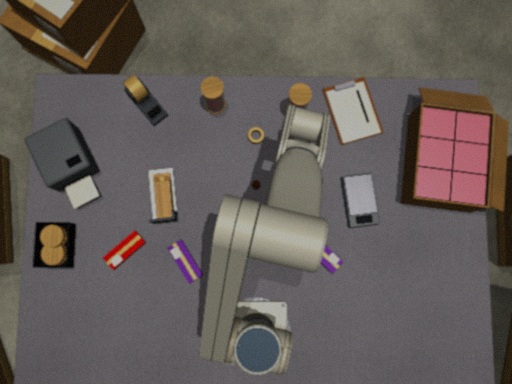

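```bash
python3 - <<'E'
import cv2
im=cv2.imread('pics/top9.png')
cv2.imwrite('pics/c9.png',cv2.resize(im[160:230,135:195],None,fx=9,fy=8.5,interpolation=cv2.INTER_CUBIC))
from meas import *
# project nominal outlines with shifted corner
for n,L,W,z in (('lb',170,62,15),('lc',150,58,40),('sb',130,54,55)):
    P=[S(x-2,y-2.7,z) for x,y in((0,0),(L,0),(L,W),(0,W))]
    print(n,np.round(w2pix('top',P),1).tolist())
E
```

```text
lb [[174.5, 218.3], [170.1, 172.4], [153.2, 174.3], [157.4, 220.3]]
lc [[173.5, 217.6], [169.5, 176.5], [153.5, 178.4], [157.3, 219.5]]
sb [[172.8, 217.2], [169.4, 181.2], [154.3, 183.0], [157.6, 218.9]]
```

View pics/c9.png

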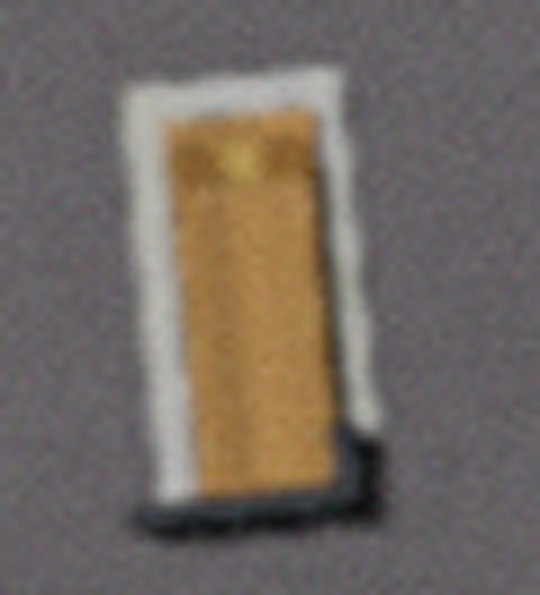

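Emit:
arm_command --increments '[[[0.3,1,0.5],1.9],[[0.2,0.6,1],0],[[0,0.2,1.5],0],[[0,0,1.5],0],[[0,0,1.5],0],[[0,0,1],0],[[0,0,0],0]]'

```text
t: 34.4
ee_pos: [639.5, -136.8, 64.3]
orientation: [-3.1, 0.36, -0.037]
ft_force: [-0.6, -0.1, 0.1]
width: 87.8
```

```bash
python3 - <<'E'
from meas import *
go([640.5,-143,5],-13.6)
E
```

```text
t 34.4 yaw -13.26 turn 0.34 | shift cm now [0.12 0.72 5.92] after turn [0.25 0.58 5.93] tilt [ 0.021 -0.024 -0.999]
```

Emit:
arm_command --increments '[[[0.1,0.4,1],0.3],[[0.1,0.2,1.5],0],[[0,0,1.5],0],[[0,0,0.8],0]]'

```text
t: 34.8
ee_pos: [642.7, -142.9, 13.6]
orientation: [-3.099, 0.368, -0.041]
ft_force: [-0.6, -0.9, -0.6]
width: 88.1
```

```bash
python3 - <<'E'
from meas import *
go([640.5,-143,5],-13.6)
E
```

```text
t 34.8 yaw -13.58 turn 0.02 | shift cm now [-0.23  0.08  0.86] after turn [-0.21  0.06  0.86] tilt [ 0.024 -0.024 -0.999]
```

Emit:
arm_command --increments '[[[-0.2,0.1,0.6],0],[[0,0,0],0]]'

```text
t: 35.0
ee_pos: [639.4, -143.1, 5.0]
orientation: [-3.098, 0.369, -0.037]
ft_force: [1.0, 0.2, 0.8]
width: 87.7
```

Emit:
arm_command --increments '[[[0,0,0],0],[[0,0,0],0],[[0,0,0],0],[[0,0,0],0],[[0,0,0],0],[[0,0,0],0]]' --gripper 0

```text
t: 35.6
ee_pos: [640.8, -143.3, 7.0]
orientation: [-3.099, 0.368, -0.042]
ft_force: [0.2, 1.0, -1.3]
width: 49.8
```

```bash
python3 - <<'E'
from meas import *
go([640.5,-143,5],-13.6);st()
E
```

```text
t 35.6 yaw -13.58 turn 0.02 | shift cm now [-0.04 -0.02  0.2 ] after turn [-0.03 -0.02  0.2 ] tilt [ 0.024 -0.024 -0.999]
t 35.6 stand [ 180.1 -472.     1. ] yaw -13.58 F [ 0.2  1.  -1.3] M [ 0.   -0.07 -0.03] w 49.8
```

Emit:
arm_command --increments '[[[0,0,-2],0],[[0,0,-3],-4],[[0,0,-4],-8.5],[[0,0,-4],-8.5],[[0,0,-3],-8.5],[[0,0,-1],-8.5],[[0,0,0],-8.5],[[0,0,0],-8.5],[[0,0,0],-8.5],[[0,0,0],-8.5],[[0,0,0],-8.5],[[0,0,0],-8.5],[[0,0,0],-8.5],[[0,0,0],-8.5],[[0,0,0],-3],[[0,0,0],0]]'

```text
t: 37.2
ee_pos: [632.6, -145.5, 182.9]
orientation: [2.073, 2.351, 0.047]
ft_force: [0.6, 0.9, -1.6]
width: 50.1
```

```bash
python3 - <<'E'
from meas import *
go(S(68,36,140),97.3);st()
E
```

```text
t 37.2 yaw 97.2 turn -0.1 | shift cm now [ 50.84 -10.57   4.19] after turn [ 50.92 -10.37   3.69] tilt [ 0.015  0.027 -1.   ]
t 37.2 stand [ 171.7 -473.2  176.9] yaw 97.2 F [ 0.6  0.9 -1.6] M [ 0.05 -0.09 -0.02] w 50.1
```

Emit:
arm_command --increments '[[[3,-0.6,0],0],[[4,-0.8,0],0],[[4,-0.8,0],0],[[4,-0.8,0],0],[[4,-0.8,0],0],[[4,-0.8,0],0],[[4,-0.8,0],0],[[4,-0.8,0],0],[[4,-0.8,0],0],[[4,-0.8,0],0],[[4,-0.8,0],0],[[4,-0.8,0],0],[[2.5,-0.5,0.3],0],[[1,-0.2,0.5],0],[[0,0,0],0]]'

```text
t: 38.7
ee_pos: [469.5, 362.4, 180.1]
orientation: [2.109, 2.317, 0.052]
ft_force: [0.2, -0.2, -1.0]
width: 50.2
```

```bash
python3 - <<'E'
from meas import *
go(S(68,34,80),97.3);st()
E
```

```text
t 38.7 yaw 95.41 turn -1.89 | shift cm now [-1.91 -0.87  9.36] after turn [-1.73 -0.64  9.41] tilt [ 0.016  0.03  -0.999]
t 38.7 stand [ 74.4  51.3 174.1] yaw 95.41 F [ 0.2 -0.2 -1. ] M [ 0.02 -0.1  -0.02] w 50.2
```

Emit:
arm_command --increments '[[[-0.9,-0.3,1],-1.9],[[-0.5,0,2],0],[[0,0,2],0],[[0,0,2],0],[[0,0,1],0],[[0,0,0.3],0],[[0,0,0],0]]'

```text
t: 39.4
ee_pos: [473.7, 341.4, 94.8]
orientation: [2.078, 2.341, 0.05]
ft_force: [-0.9, -1.1, -1.2]
width: 49.9
```

```bash
python3 - <<'E'
from meas import *
go(S(60,34,68),97.3);st()
E
```

```text
t 39.4 yaw 96.82 turn -0.48 | shift cm now [ 0.36 -1.66  2.04] after turn [ 0.4  -1.6   2.08] tilt [ 0.013  0.031 -0.999]
t 39.4 stand [76.  30.  88.8] yaw 96.82 F [-0.9 -1.1 -1.2] M [ 0.04 -0.09  0.1 ] w 49.9
```

Emit:
arm_command --increments '[[[0.2,-0.6,0.8],-0.5],[[0.1,-0.6,0.8],0],[[0,-0.3,0.4],0],[[0,0,0],0]]'

```text
t: 39.8
ee_pos: [458.9, 343.3, 74.8]
orientation: [2.067, 2.35, 0.055]
ft_force: [-1.1, 0.6, -1.6]
width: 49.7
```

```bash
python3 - <<'E'
from meas import *
go(S(60,34,68),97.3);st()
E
```

```text
t 39.8 yaw 97.33 turn 0.03 | shift cm now [ 0.02 -0.15  0.08] after turn [ 0.02 -0.15  0.08] tilt [ 0.015  0.034 -0.999]
t 39.8 stand [61.5 33.8 68.8] yaw 97.33 F [-1.1  0.6 -1.6] M [ 0.06 -0.1  -0.  ] w 49.7
```

Emit:
arm_command --increments '[[[0,-0.3,0.2],0],[[0,-0.3,0.1],0],[[0,-0.1,0],0]]'

```text
t: 40.1
ee_pos: [451.6, 343.0, 71.7]
orientation: [2.066, 2.35, 0.056]
ft_force: [-0.1, -0.1, -1.4]
width: 49.8
```

```bash
python3 - <<'E'
from meas import *
st()
E
```

```text
t 40.1 stand [54.2 34.4 65.7] yaw 97.38 F [-0.1 -0.1 -1.4] M [ 0.04 -0.13 -0.03] w 49.8
```

Emit:
arm_command --increments '[[[0,-0.1,0],0],[[0,-0.1,0],0]]'

```text
t: 40.3
ee_pos: [449.6, 342.9, 71.9]
orientation: [2.066, 2.35, 0.057]
ft_force: [1.3, -0.2, -1.0]
width: 49.8
```

```bash
python3 - <<'E'
from meas import *
st()
E
```

```text
t 40.3 stand [52.2 34.5 65.9] yaw 97.38 F [ 1.3 -0.2 -1. ] M [ 0.02 -0.42  0.03] w 49.8
```

Emit:
arm_command --increments '[[[0,-0.1,0],0],[[0,-0.1,0],0]]'

```text
t: 40.5
ee_pos: [449.5, 343.1, 72.5]
orientation: [2.063, 2.35, 0.063]
ft_force: [5.0, -0.8, -2.9]
width: 50.1
```

```bash
python3 - <<'E'
from meas import *
st()
E
```

```text
t 40.5 stand [52.2 34.7 66.5] yaw 97.45 F [ 5.  -0.8 -2.9] M [-0.26 -0.97  0.14] w 50.1
```

Emit:
arm_command --increments '[[[-0.4,0.02,0.2],0],[[-0.3,0,0],0],[[-0.1,0,0],0]]'

```text
t: 40.8
ee_pos: [450.8, 335.5, 70.8]
orientation: [2.066, 2.349, 0.064]
ft_force: [0.2, 2.0, -0.0]
width: 49.8
```

```bash
python3 - <<'E'
from meas import *
st()
E
```

```text
t 40.8 stand [52.4 27.  64.8] yaw 97.36 F [ 0.2  2.  -0. ] M [ 0.45 -0.09 -0.06] w 49.8
```

Emit:
arm_command --increments '[[[-0.15,0,0],0],[[-0.15,0,0],0]]'

```text
t: 41.0
ee_pos: [451.1, 332.4, 70.8]
orientation: [2.066, 2.349, 0.065]
ft_force: [-0.1, 1.7, 0.3]
width: 49.9
```

```bash
python3 - <<'E'
from meas import *
st()
E
```

```text
t 41.0 stand [52.4 23.9 64.8] yaw 97.34 F [-0.1  1.7  0.3] M [ 0.33 -0.09 -0.03] w 49.9
```

Emit:
arm_command --increments '[[[-0.1,0,0],0],[[-0.1,0,0],0]]'

```text
t: 41.2
ee_pos: [451.5, 330.6, 70.9]
orientation: [2.068, 2.348, 0.066]
ft_force: [-1.8, 8.2, -0.5]
width: 49.7
```

```bash
python3 - <<'E'
from meas import *
st()
E
```

```text
t 41.2 stand [52.5 22.1 64.9] yaw 97.3 F [-1.8  8.2 -0.5] M [ 1.4  0.4 -0.2] w 49.7
```

Contact with both fences; lower slightly and release.

Emit:
arm_command --increments '[[[0.05,0,0.15],0],[[0,0,0.05],0]]'

```text
t: 41.4
ee_pos: [451.8, 331.1, 69.4]
orientation: [2.067, 2.348, 0.067]
ft_force: [-0.6, 1.1, 5.2]
width: 49.9
```

Emit:
arm_command --increments '[[[0,0,0],0],[[0,0,0],0],[[0,0,0],0],[[0,0,0],0]]' --gripper 1

```text
t: 41.8
ee_pos: [450.6, 329.9, 68.4]
orientation: [2.066, 2.349, 0.061]
ft_force: [-0.6, -0.5, -0.5]
width: 78.2
```

Emit:
arm_command --increments '[[[0.2,0,-1],0],[[0,0,-2],0],[[0,0,-3],0],[[0,0,-3],0],[[0,0,-1],0],[[0,0,0],0]]'

```text
t: 42.4
ee_pos: [445.9, 329.7, 173.1]
orientation: [2.066, 2.35, 0.058]
ft_force: [0.4, -0.5, -0.1]
width: 87.7
```

Emit:
arm_command --increments '[[[-2,0,0],0],[[-4,0,0],0],[[-4,0,0],0],[[-4,0,0],0],[[-4,0,0],0],[[-4,0,0],0],[[-4,0,0],0],[[-4,0,0],0],[[-4,0,0],0],[[-4,0,0],0],[[-2,0,0],0],[[0,0,0],0]]'

```text
t: 43.6
ee_pos: [493.6, -80.8, 153.8]
orientation: [2.069, 2.362, 0.044]
ft_force: [0.8, 1.0, 0.3]
width: 87.6
```

```bash
python3 - <<'E'
from meas import *
st()
im=get_image('top');cv2.imwrite('pics/top10.png',im[:,:,::-1])
cv2.imwrite('pics/c10.png',cv2.resize(im[160:230,135:195,::-1],None,fx=9,fy=8.5,interpolation=cv2.INTER_CUBIC))
im=get_image('scene');cv2.imwrite('pics/scene10.png',cv2.resize(im[170:270,320:420,::-1],None,fx=6,fy=6,interpolation=cv2.INTER_CUBIC))
for n,L,W,z in (('lb',170,62,15),('lc',150,58,40),('sb',130,54,55),('sc',110,50,80)):
    P=[S(x-2,y-2.7,z) for x,y in((0,0),(L,0),(L,W),(0,W))]
    print(n,'top',np.round((w2pix('top',P)-[135,160])*[9,8.5]).tolist(),'scene',np.round((w2pix('scene',P)-[320,170])*6).tolist())
E
```

```text
t 43.6 stand [  42.  -391.3  147.8] yaw 97.57 F [0.8 1.  0.3] M [ 0.11 -0.11 -0.  ] w 87.6
lb top [[355.0, 496.0], [316.0, 106.0], [164.0, 122.0], [202.0, 512.0]] scene [[158.0, 222.0], [182.0, 415.0], [310.0, 423.0], [274.0, 229.0]]
lc top [[346.0, 490.0], [311.0, 141.0], [167.0, 156.0], [200.0, 506.0]] scene [[164.0, 183.0], [185.0, 349.0], [305.0, 357.0], [273.0, 190.0]]
sb top [[340.0, 486.0], [310.0, 181.0], [174.0, 195.0], [204.0, 501.0]] scene [[167.0, 160.0], [186.0, 300.0], [297.0, 308.0], [270.0, 166.0]]
sc top [[331.0, 480.0], [304.0, 217.0], [177.0, 231.0], [202.0, 494.0]] scene [[173.0, 119.0], [189.0, 236.0], [291.0, 242.0], [269.0, 125.0]]
```

View pics/c10.png

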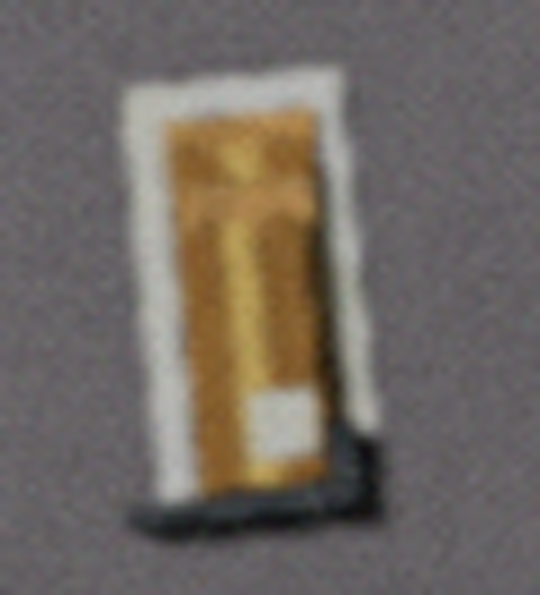

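View pics/scene10.png

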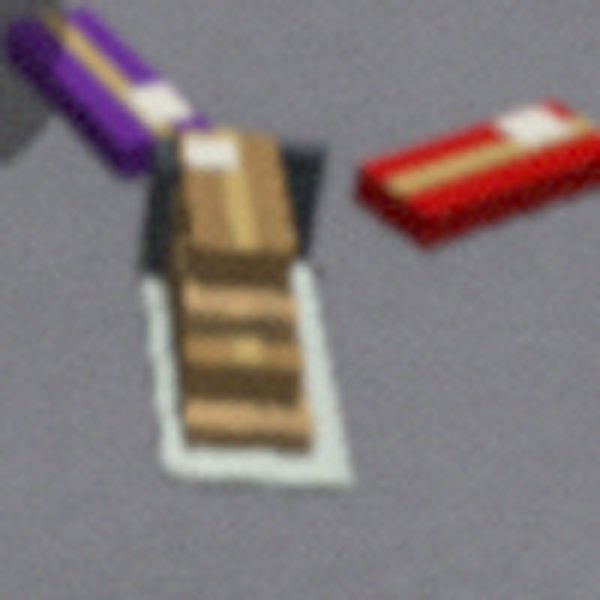

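```bash
python3 - <<'E'
from meas import *
im=cv2.imread('pics/top10.png').astype(np.float32)
b=cv2.GaussianBlur(im[:,:,0],(3,3),0); 
a=np.radians(TH);u=np.array([np.cos(a),np.sin(a)]);n=np.array([-u[1],u[0]])
def toS(uv,z):
    d=pix2w('top',uv,6+z)[:,:2]-S0[:2]; return d@u,d@n
for r in range(170,220,2):
    row=b[r]; 
    # left edge: white(>150)->wood(<100), mid 120
    m=118; L=None;Rr=None
    for c in range(148,165):
        if row[c]>m>=row[c+1]: L=c+(row[c]-m)/(row[c]-row[c+1]);break
    print(r,None if L is None else round(L,2),[ (z,np.round(toS([[L,r]],z),1).ravel().tolist()) for z in ((15,) if r<175 else (40,) if r<181 else (55,) if r<185 else (80,))] if L else '', b[r,166:182].astype(int))
E
```

```text
170 None  [174 174 175 176 176 168 146 119 101  99 101 101 102 102 102 102]
172 None  [143 136 137 146 158 162 143 113  96  97 100 101 100 100 102 103]
174 154.71 [(15, [168.7, 53.8])] [ 84  81  82  95 124 149 144 118 101  98 100 101 102 102 102 102]
176 153.01 [(40, [156.8, 56.4])] [ 59  58  60  77 114 149 153 134 115 103 100 102 103 102 100 101]
178 152.85 [(40, [149.6, 57.6])] [ 47  45  47  65 104 144 161 148 124 107 101 101 101 101 101 102]
180 153.04 [(40, [142.2, 57.6])] [ 57  59  57  57  79 121 150 145 120 103  99  99 100 102 101 101]
182 153.39 [(55, [131.8, 54.4])] [ 76  78  75  68  74 106 139 138 115 100  98  99  99 101 103 103]
184 153.56 [(55, [124.5, 54.4])] [ 67  71  72  66  69  99 134 139 122 106 102 103 103 101 101 101]
186 153.66 [(80, [112.6, 50.4])] [ 48  48  48  46  58  94 136 149 134 114 103 100 100 102 103 101]
188 153.77 [(80, [105.5, 50.7])] [ 46  44  39  35  48  90 135 156 145 121 103 100 101 102 102 101]
190 153.81 [(80, [98.4, 51.1])] [ 47  46  37  29  40  77 122 149 143 117 100  98  98  99 101 101]
192 154.12 [(80, [91.2, 50.7])] [ 43  43  38  30  35  62 1
[... 594 characters left out ...]
 135 139 118 100  96  97  98  98]
206 155.59 [(80, [41.2, 50.0])] [141 142 138 115  72  39  47  91 133 146 131 111 101 100 100 101]
208 155.6 [(80, [34.1, 50.6])] [170 170 164 140  93  51  49  85 129 151 143 119 102  97  96  98]
210 155.7 [(80, [27.1, 50.9])] [171 170 164 142 100  61  50  62  86 108 113 104  98  99 100 100]
212 155.85 [(80, [20.0, 51.0])] [165 159 147 125  91  62  55  52  43  38  49  69  87  97  99  99]
214 156.17 [(80, [12.9, 50.5])] [101  87  73  62  53  52  59  60  47  34  37  58  82  97 100 100]
216 156.31 [(80, [5.8, 50.7])] [ 57  51  49  47  47  50  56  57  49  35  37  59  82  95 101 101]
218 155.42 [(80, [-0.8, 54.4])] [56 59 63 65 63 58 55 51 40 29 34 57 81 93 98 98]
```

```bash
python3 - <<'E'
from meas import *
im=cv2.imread('pics/top10.png').astype(np.float32)
b=cv2.GaussianBlur(im[:,:,0],(3,3),0); g=cv2.GaussianBlur(im[:,:,1],(3,3),0)
a=np.radians(TH);u=np.array([np.cos(a),np.sin(a)]);n=np.array([-u[1],u[0]])
def toS(uv,z):
    d=pix2w('top',uv,6+z)[:,:2]-S0[:2]; return np.r_[d@u,d@n]
for c in (156,159,162,165,168):
    col=b[:,c];m=118
    r=next(r for r in range(166,178) if col[r]>m>=col[r+1]); e=r+(col[r]-m)/(col[r]-col[r+1])
    print(c,'lb far',np.round(toS([[c,e]],15),1), 'g',[(r,int(g[r,c])) for r in range(174,192)])
for z in (64,70): print('fence', [np.round(toS([[c,r]],z),1) for c,r in((160,217.8),(170,215.2),(156,218.5))])
E
```

```text
156 lb far [169.2  49. ] g [(174, 139), (175, 124), (176, 112), (177, 101), (178, 95), (179, 94), (180, 97), (181, 105), (182, 114), (183, 119), (184, 120), (185, 118), (186, 112), (187, 103), (188, 96), (189, 93), (190, 93), (191, 95)]
159 lb far [169.5  38. ] g [(174, 127), (175, 120), (176, 121), (177, 124), (178, 122), (179, 115), (180, 109), (181, 110), (182, 116), (183, 118), (184, 118), (185, 117), (186, 117), (187, 118), (188, 118), (189, 116), (190, 112), (191, 108)]
162 lb far [168.5  27. ] g [(174, 134), (175, 127), (176, 131), (177, 138), (178, 143), (179, 145), (180, 140), (181, 132), (182, 129), (183, 129), (184, 129), (185, 130), (186, 133), (187, 135), (188, 135), (189, 136), (190, 138), (191, 140)]
165 lb far [168.1  16. ] g [(174, 135), (175, 122), (176, 110), (177, 103), (178, 100), (179, 103), (180, 110), (181, 118), (182, 124), (183, 125), (184, 119), (185, 108), (186, 100), (187, 96), (188, 94), (189, 92), (190, 92), (191, 91)]
168 lb far [168.3   5. ] g [(174, 130), (175, 121), (176, 108), (177, 98), (178, 94), (179, 93), (180, 101), (181, 112), (182, 119), (183, 124), (184, 122), (185, 108), (186, 90), (187, 81), (188, 78), (189, 77), (190, 76), (191, 75)]
fence [array([-0. , 41.1]), array([5.1, 5.3]), array([-0.9, 55.3])]
fence [array([-0.7, 40.1]), array([4.4, 4.4]), array([-1.6, 54.3])]
```

```bash
python3 - <<'E'
from meas import *
a=np.radians(TH);u=np.array([np.cos(a),np.sin(a)]);n=np.array([-u[1],u[0]])
def toS(uv,z):
    d=pix2w('top',uv,6+z)[:,:2]-S0[:2]; return np.r_[d@u,d@n]
for c,r,z in((168,175.8,40),(156,176,40),(168,180.7,55),(165,180.3,55),(156,181.4,55),(168,185.3,80),(165,185.2,80),(156,186.8,80)): print(c,z,np.round(toS([[c,r]],z),1))
# bystanders
im=cv2.imread('pics/top10.png')[:,:,::-1].copy()
hsv=cv2.cvtColor(im,cv2.COLOR_RGB2HSV)
wood=((hsv[...,0]<30)&(hsv[...,1]>85)&(hsv[...,2]>70)).astype(np.uint8)*255
print('roll',rect(wood,24,(245,120,268,147)))
E
```

```text
168 40 [151.3   2.5]
156 40 [155.6  45.7]
168 55 [130.5   2.1]
165 55 [133.2  12.6]
156 55 [132.9  44.9]
168 80 [109.3   0. ]
165 80 [110.9  10.5]
156 80 [108.9  42.5]
roll (array([713.57196045,   8.86836052]), 60.99908447265625, 55.64854049682617, 0.6917314529418945)
```

View pics/top10.png

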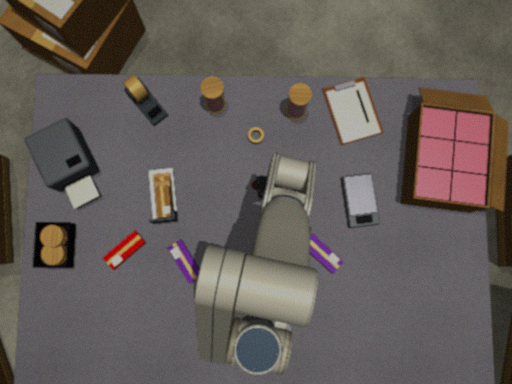

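```bash
python3 - <<'E'
from meas import *
im=get_image('scene').astype(np.float32); b=im[:,:,2]; g=im[:,:,1]
cv2.imwrite('pics/s11.png',cv2.resize(im[180:260,340:380,::-1],None,fx=7,fy=7,interpolation=cv2.INTER_CUBIC))
for y in (12,40):
  prof=[]
  print('y',y,'plate end',np.round(w2pix('scene',[S(190,y,0),S(190,y,-6)]),1).tolist())
  for n,L,z in(('lb',170,15),('lc',150,40),('sb',130,55),('sc',110,80)):
    h=15 if n[1]=='b' else 25
    print(n,'top/bot front edge @x=L',np.round(w2pix('scene',[S(L,y,z),S(L,y,z-h),S(L-5,y,z)]),1).tolist())
for c in (355,362):
  print(c,[(r,int(g[r,c]),int(b[r,c])) for r in range(203,256)])
E
```

```text
y 12 plate end [[355.3, 248.2], [355.0, 249.8]]
lb top/bot front edge @x=L [[355.4, 239.9], [354.7, 243.9], [355.2, 238.8]]
lc top/bot front edge @x=L [[355.9, 228.9], [354.8, 235.7], [355.8, 227.9]]
sb top/bot front edge @x=L [[356.0, 220.8], [355.4, 224.9], [355.9, 219.8]]
sc top/bot front edge @x=L [[356.6, 210.0], [355.5, 216.9], [356.4, 209.0]]
y 40 plate end [[365.0, 248.9], [364.7, 250.5]]
lb top/bot front edge @x=L [[365.1, 240.5], [364.3, 244.6], [364.9, 239.5]]
lc top/bot front edge @x=L [[365.6, 229.6], [364.4, 236.4], [365.4, 228.6]]
sb top/bot front edge @x=L [[365.6, 221.4], [364.9, 225.5], [365.5, 220.4]]
sc top/bot front edge @x=L [[366.1, 210.6], [364.9, 217.5], [366.0, 209.6]]
355 [(203, 121, 78), (204, 123, 80), (205, 126, 79), (206, 125, 81), (207, 123, 77), (208, 123, 80), (209, 121, 78), (210, 112, 68), (211, 99, 64), (212, 74, 48), (213, 73, 48), (214, 72, 45), (215, 67, 45), (216, 71, 48), (217, 90, 62), (218, 126, 90), (219, 151, 107), (220, 151, 107), (221, 142, 101), (222, 115, 83), (223, 100, 66), (224, 86, 60), (225, 90, 60), (226, 115, 74), (227, 127, 80
[... 730 characters left out ...]
(220, 147, 106), (221, 145, 101), (222, 126, 91), (223, 95, 67), (224, 80, 54), (225, 100, 69), (226, 131, 87), (227, 153, 96), (228, 163, 105), (229, 155, 99), (230, 126, 77), (231, 96, 62), (232, 76, 50), (233, 73, 46), (234, 71, 48), (235, 74, 50), (236, 89, 58), (237, 118, 85), (238, 139, 96), (239, 147, 103), (240, 144, 104), (241, 128, 89), (242, 96, 67), (243, 90, 65), (244, 123, 106), (245, 173, 161), (246, 208, 196), (247, 213, 206), (248, 203, 194), (249, 177, 169), (250, 142, 137), (251, 123, 124), (252, 126, 131), (253, 128, 134), (254, 129, 133), (255, 131, 133)][ WARN:0@6.718] global loadsave.cpp:1063 imwrite_ Unsupported depth image for selected encoder is fallbacked to CV_8U.
```

View pics/s11.png

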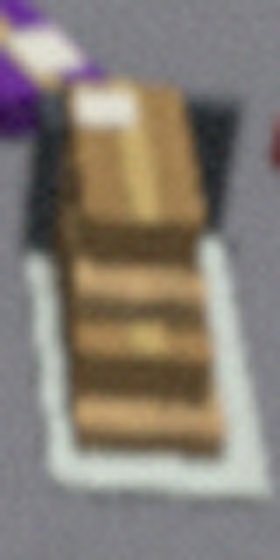

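```bash
python3 - <<'E'
from meas import *
cv2.imwrite('pics/scene12.png',get_image('scene')[:,:,::-1])
E
```

```text
(no output)
```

View pics/scene12.png

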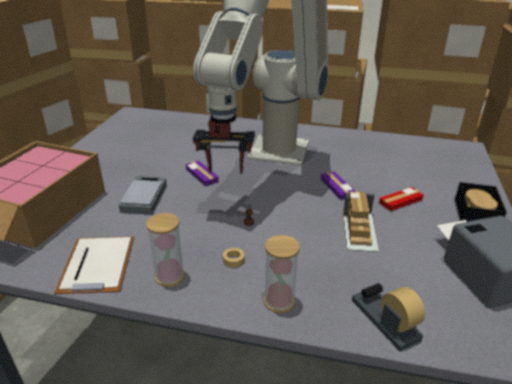

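The scene shows the stack square in the stand at about (360,220). The stamp at (249,216) and the roll at (233,257) are where they started, and the arm is clear of everything.

```bash
python3 - <<'E'
from workcell import *
print(close_job())
E
```

```text
the job is handed in; nothing more can be done
None
```

I stacked the four parts in the corner stand in order: long board, long carton, short board, short carton. I pushed each one until the force reading showed light contact (about 3–8 N) with both fences, then released it. The job was handed in at about 44 s of the 115 s allowed; no verdict came back.

**Last checks that agreed:**
- **Side fence:** in the top view, the sides of the short carton, short board and long carton are within about 1 mm of where they would touch the fence. The long board is also about there, but only a short stretch of its edge was visible.
- **Angle:** the short carton's edge runs along the plate to within about 1°.
- **Bystanders:** the tape roll measured the same to 0.01 mm. I checked the stamp by eye only, and it looks unmoved. The gripper is clear of everything.

**Checks that disagreed or stayed uncertain:**
- **End fence:** gap estimates range from about 0 to 3 mm between the two views and the contact readings, against the 5 mm limit. One blurred reading of the long carton's far edge suggested 5–6 mm. I put it down to shading and left it, because the scene view and a second reading of that edge put it at 1–3 mm.
- **Frame offset:** the robot met the fences about 1–3 mm off the camera estimate of the corner, so I relied on contact.
- **Tool tilt:** the tool had drifted to about 2–2.5° of tilt, so the upper three parts settled flat only once released. I judged flatness from the pictures alone.

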